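# Pack the pattern cutter's tool tray in layers

### The arm

A 6-joint arm with a two-finger parallel gripper is mounted at the origin on the work surface. World frame = base frame: x ahead of the robot, y to its left, z up, the work surface at z = 0. Lengths are in m, angles in rad, forces in N, time in s.
With the tool pointing down it reaches from about 0.25 to 0.8 m from the base axis. Payload 3.9 kg.
Tool frame: the origin (TCP) lies at the very end of the fingers, on their centre line; the grasp point (between the pads) lies manip.grip_depth behind it (manip.grip_depth is the distance from the TCP to the grasp point, in m); x points along the fingers, y is the direction in which the jaws open and shut, and the axes are right-handed (so a half turn about x gives the same grasp; the last joint's range is limited). The gripper opens to 85 mm and grips with 20 to 120 N. Pads are 22 mm wide; open, the fingers measure 114 mm over their backs; the gripper's body (76 mm by 85 mm) begins 54 mm behind the grasp point. The pads swing forward as they close: fully open they stand 13 mm farther back than shut.
Start: joints at [1.287, 0.26, -0.138, 1.173, 0, 1.571], TCP at [0.147, 0.504, 0.231] pointing down, gripper open.
Joint ranges: [-2.78, 2.78], [-0.83, 1.72], [-1.28, 1.37], [-1.9, 2.12], [-1.57, 1.48], [-3.14, 3.14]. Speed limits (rad/s): [2.57, 2.57, 3.14, 3.14, 3.14, 3.14].

### API

Orientations are given as [roll, pitch, yaw] about the fixed x, y, z axes, in that order (R = Rz(yaw) Ry(pitch) Rx(roll)).
In Python, from station import manip gives the robot as it stands.
- The arm moves only by the tool send_rows, never from a script. Its argument "steps" is a list that holds one entry, the list of rows, each a list of 5 numbers: the opening, from 0 (shut) to 1 (fully open), then the shift along the tool's x, y, z in m, then the turn about the tool's x in rad. In form: [[[grip, tx, ty, tz, turn], ...]]. A call has 1 to 5 rows; each row is the pose to reach, as a shift and turn from the pose measured when the call began, along the tool's axes at that moment; what a row does not reach only later rows make up. A row lasts 1/8 s, in which the tool goes at most 62.5 mm and 10.7 degrees, less where a joint would pass 70% of its speed; a pose out of reach is approached as far as the arm can. A call with a gripper value outside its range is refused whole. The fingers move at their own pace and stop on an object; the grip force is fixed at half the most. Time passes only in rows, so rows that repeat a pose let the fingers close. It gives the time, the measured TCP pose, the force and the opening at its end, in the units of the state.
- manip.sense(): the state, without advancing time (a new reading comes with each control period).
- manip.capture(name): name is "scene" or "top" or "wrist"; returns a dict with "color" (400x640x3 uint8, red, green, blue), "camera_matrix" (3x3 intrinsics, pixels), "world_from_camera" (4x4, takes a point from camera to world coordinates). Camera axes: x right, y up, looking along -z (the intrinsics and any distortion apply to the point x, -y, -z); pixel columns grow to the right and rows downward; lengths in m; the calibration is good to about 2 mm. A picture is of the moment at which its call begins. There is no depth.
- manip.finish_job(): hands the job in, once; it reports no verdict.
Trained networks look in a picture, given as the dict that the camera call returned (one of the last four; its "shot" number tells which), for a name from the list of things; names that differ only in an ending like _2 or _b are one class to them, and where a whole thing is asked for, a point or a joint stands for the part that bears it (a point fixed in the world has none). Each returns a list of dicts, best first, with "confidence" (0 to 1); they miss things now and then, are a little off and sometimes report something else, mostly with a low value. They report only what shows in the picture. A call takes as long as a camera call. They do not tell look-alikes from the thing itself.
- manip.recognise(picture, target): "box" ([centre column, centre row, width, height] in pixels, round what is visible of it).
- manip.mark_of(picture, target): "at" ([row, column] in pixels: a listed point, or the origin of a listed thing).
The state is a dict: "time": time; "q": joint angles; "qvel": joint speeds; "effort": joint torques, N m; "ee_pos": TCP position; "eef_rot": TCP orientation; "contact_force": force on the tool from outside, world axes, zero at the start; "ft_torque": the same for the moment, N m; "width": opening from 0.0 (shut) to 1.0 (fully open).
Only numpy, scipy, OpenCV 4.12 (cv2) and the standard library are available. Lean on these libraries where they do the work, as an engineer would, in place of code of your own. Each camera call takes 0.05 s, during which the arm holds its last target.

### The job

Pack the cutter's tools into the blue foam-lined tray in layers: lay the orange shears flat in their cut-out in the lower level first, then lay the yellow rule in its recess across the top of them with its hole over the hole in the foam, and last take the awl from its wooden stand and push its blade down through the rule's hole into the foam until its brass collar rests on the rule. Leave the other things on the table where they are.

Things in the scene. Friction and masses are not known exactly. Their poses are not given: they have to be found in the camera images.
- tray: Blue kit tray fixed to the table, 218 x 218 mm outside, rim 58 mm high and 5 mm thick, lined with foam cut in two levels; foam tops 52 mm above the table. Origin: centre of its underside, on the table; z up. Shears pocket runs along tray y (lower level), rule recess along tray x (upper level, crossing over it). Seats are flat, nothing clicks.
- shears_seat (a point): Where the shears' origin goes: tray (0, 0, 24) mm, on the light grey pocket floor, axes matching the tray's (tip to tray -y). Blade channel x -16..16, y -104..-44 mm; open middle x -62..62, y -44..44, with room for fingers; handle bay x -35..35, y 44..104. Slack about 4 mm each way.
- rule_seat (a point): Where the rule's origin goes: tray (0, 0, 44) mm, axes matching the tray's (hole end to tray -x). Recess 208 (x) x 56 mm (y); its two blue-grey ledges, x -104..-62 and 62..104, are 44 mm above the table, clear of the shears below. Slack 4 mm sideways, 6 mm lengthwise.
- tray_socket (a point): Mouth of the round foam hole for the awl, 22 mm wide, 40 mm deep, in the -x ledge of the rule recess: tray (-84, 0, 44) mm, at ledge height.
- shears: Closed tailor's shears, one rigid piece lying flat, steel blade and orange handles, 200 mm long along own y, tip at y -100, handle bows at y +28..+100 (62 mm wide over both). Origin mid-length on the underside, z up. Blade 24 mm wide and 12 mm thick (14 mm wide and 10 thick over the last 30 mm), orange block at the pivot 30 mm wide (x), 16 mm thick, from y -20 to +30; bows 14 mm thick. About 0.22 kg.
- shears_grip (a point): Where to take the shears: middle of the orange block, (0, +10, 8) mm in the shears' frame, near the centre of mass; grip across own x, 30 mm wide, from above.
- shears_tip (a point): Tip of the shears, (0, -100, 5) mm in the shears' frame.
- rule: Yellow safety rule 196 (own x) x 48 (own y) x 6 mm with a red upright grip rib on top, and a round 13 mm hole at its -x end. Origin: centre of its underside, z up, lies flat. About 0.13 kg.
- rule_grip (a point): Middle of the red rib, (10, 0, 17) mm in the rule's frame. The rib is 120 mm long along x, 16 mm wide (y), from 6 to 28 mm above the rule's underside: grip across own y.
- rule_hole (a point): Centre of the rule's hole, (-84, 0, 3) mm in the rule's frame; 13 mm wide.
- awl: Awl standing upright in its stand: blade tip at the origin, own z up along it, round all about. Steel blade 7 mm wide with a pointed tip, 42 mm long (z 0..42), brass collar 30 mm wide (z 42..48), green round handle 26 mm wide (z 48..112, domed end at 119). About 0.09 kg. Packed, its collar rests on the rule's top and the tip is 8 mm above the table.
- awl_grip (a point): Middle of the awl's green handle, on its axis, 85 mm above the tip.
- stand: Wooden block 64 x 64 x 60 mm fixed to the table, with a vertical 13 mm hole, 50 mm deep, holding the awl's blade; the collar rests on its top. Origin: centre of its underside.
- weight: Bystander: dark steel pattern weight, 64 mm wide, 50 mm high. Origin under its centre.
- cone: Bystander: red cone 70 mm wide, 135 mm high. Origin under its centre.
- cup: Bystander: blue mug 72 mm wide, 85 mm high. Origin under its centre.
- tapecase: Bystander: yellow tape case 65 x 62 x 34 mm. Origin under its centre.
- chalkbox: Bystander: small cardboard chalk box 60 x 90 x 30 mm. Origin under its centre.
- oiler: Bystander: small white bottle with green label, 44 mm wide, 110 mm high. Origin under its centre.
- driver: Bystander: blue-handled screwdriver, 170 mm long, lying. Origin on its underside.
Things that resemble listed ones, but are neither listed nor needed, are in the scene too. Leave any green or grey look-alike of the rule alone.

How it is judged:
On the way, in this order (a step that is already met when the one before it is completed fails the run):
1. the shears lie flat in their lower cut-out and are let go (x of shears in the frame of tray between -0.007 and 0.007 m and y of shears in the frame of tray between -0.008 and 0.008 m and z of shears in the frame of tray between 0.02 and 0.028 m and angle between the y axis of shears and the y axis of tray, either way round below 0.12 rad and y of shears_tip in the frame of tray below -0.09 m and angle between shears's own z axis and vertical below 0.1 rad and contact force between shears and the fingers below 0.3 N), for 0.2 s.
2. the rule lies flat in its recess over the shears and is let go (x of shears in the frame of tray between -0.007 and 0.007 m and y of shears in the frame of tray between -0.008 and 0.008 m and z of shears in the frame of tray between 0.02 and 0.028 m and angle between the y axis of shears and the y axis of tray, either way round below 0.12 rad and y of shears_tip in the frame of tray below -0.09 m and angle between shears's own z axis and vertical below 0.1 rad and x of rule in the frame of tray between -0.008 and 0.008 m and y of rule in the frame of tray between -0.006 and 0.006 m and z of rule in the frame of tray between 0.041 and 0.047 m and horizontal distance between rule_hole and tray_socket below 0.01 m and angle between rule's own z axis and vertical below 0.06 rad and contact force between rule and the fingers below 0.3 N), for 0.2 s.
At the end, for the whole second after the job is handed in: Released and at rest: shears flat in the lower pocket (7 mm across, 8 along, 4 in height, 0.1 rad), tip in the blade channel; rule flat in its recess over them (8 mm along, 6 across, 3 in height); awl upright (0.12 rad) through the rule's hole, collar down on the rule (4 mm) (x of shears in the frame of tray between -0.007 and 0.007 m and y of shears in the frame of tray between -0.008 and 0.008 m and z of shears in the frame of tray between 0.02 and 0.028 m and angle between the y axis of shears and the y axis of tray, either way round below 0.12 rad and y of shears_tip in the frame of tray below -0.09 m and angle between shears's own z axis and vertical below 0.1 rad and x of rule in the frame of tray between -0.008 and 0.008 m and y of rule in the frame of tray between -0.006 and 0.006 m and z of rule in the frame of tray between 0.041 and 0.047 m and horizontal distance between rule_hole and tray_socket below 0.01 m and angle between rule's own z axis and vertical below 0.06 rad and z of awl in the frame of tray between 0.004 and 0.012 m and horizontal distance between awl and rule_hole below 0.007 m and angle between awl's own z axis and vertical below 0.12 rad and linear speed of each of shears, rule, awl below 0.02 m/s); the robot touches nothing.
It fails at once if a bystander is disturbed (moved more than 30 mm) (distance of any of weight, cone, cup, tapecase, chalkbox, oiler, driver from where it was at the start of the episode above 0.03 m).
It also fails if it takes over 72 s, if anything falls off the work surface, if the arm or the gripper's body presses on something with over 40 N, if the wrist force passes 120 N, or if a joint passes its speed limit or range.

## Working session

There is one attempt and no reset: what is moved stays moved. The work goes in short steps, Python scripts to look and compute and a tool call to move; the robot and the scene stay as the last step left them, time stands still between calls to the robot, and variables do not carry over. Pictures are saved under pics/ and viewed, and the job is handed in when it is done.

Besides the shell and the picture viewer there is one more tool, called after "Call:" by a JSON object that holds its "method" and its "body", one argument or row to a line. send_rows: Moves the arm, as the interface text tells. Its arguments: {"type":"object","properties":{"steps":{"type":"array"}},"required":["steps"]}

```bash
mkdir -p pics; ls
cat > h.py <<'E'
from station import manip
import numpy as np, cv2
def save(p,n): cv2.imwrite('pics/'+n,cv2.cvtColor(p['color'],cv2.COLOR_RGB2BGR))
def ray(p,row,col,z):
    K=np.array(p['camera_matrix']);T=np.array(p['world_from_camera'])
    d=np.linalg.inv(K)@[col,row,1]; d=T[:3,:3]@np.array([d[0],-d[1],-d[2]]);o=T[:3,3]
    return o+d*(z-o[2])/d[2]
def proj(p,X):
    K=np.array(p['camera_matrix']);T=np.array(p['world_from_camera'])
    c=T[:3,:3].T@(np.array(X)-T[:3,3]); u=K@[c[0],-c[1],-c[2]]; return u[:2]/u[2]
E
python3 - <<'E'
from h import *
print(manip.sense(), manip.grip_depth)
for n in ['scene','top','wrist']:
    p=manip.capture(n); save(p,n+'0.png'); print(n,p.keys(),np.round(p['camera_matrix'],1).tolist(),np.round(p['world_from_camera'],3).tolist())
    for t in ['tray','shears','shears_grip','shears_tip','rule','rule_grip','rule_hole','awl','awl_grip','stand','shears_seat','rule_seat','tray_socket']:
        try:
            print(t,[(np.round(d['at']).tolist(),round(d['confidence'],2)) for d in manip.mark_of(p,t)][:4])
        except Exception as e: print(t,e)
E
```

```text
pics
{'time': 0.0, 'q': array([ 1.28702009e+00,  2.60660248e-01, -1.39399021e-01,  1.17268794e+00,
       -6.39823094e-05,  1.57079559e+00]), 'qvel': array([-2.80370847e-04, -1.09465251e-03, -1.28642476e-03, -1.41862427e-05,
       -1.85876345e-05,  1.08680168e-03]), 'effort': array([-1.54604245e-04, -4.05682361e+01,  2.53922385e+01,  1.86863914e-02,
       -3.25524907e-04, -1.46076303e-06]), 'ee_pos': array([0.14681712, 0.50333322, 0.23046603]), 'eef_rot': array([-1.53801219,  1.5688444 , -1.82178762]), 'contact_force': array([ 0.2887477 , -0.70851521,  0.0067562 ]), 'ft_torque': array([ 0.00678754,  0.0103617 , -0.00695605]), 'width': 1.0014559150525466} 0.0187
scene dict_keys(['color', 'camera_matrix', 'world_from_camera', 'shot']) [[453.9, 0.0, 320.8], [0.0, 453.9, 186.9], [0.0, 0.0, 1.0]] [[-0.441, -0.7, 0.562, 1.162], [0.898, -0.348, 0.271, 0.311], [0.006, 0.624, 0.782, 0.99], [0.0, 0.0, 0.0, 1.0]]
tray [([221.0, 316.0], 0.72), ([324.0, 370.0], 0.49)]
shears [([234.0, 455.0], 0.71)]
shears_grip [([226.0, 466.0], 0.96), ([283.0, 407.0], 0.4)]
shears_tip [([221.0, 424.0], 0.72)]

[... 1114 characters left out ...]
 ([290.0, 233.0], 0.76)]
awl [([172.0, 207.0], 0.61), ([131.0, 394.0], 0.42)]
awl_grip [([168.0, 200.0], 0.48)]
stand [([172.0, 216.0], 0.76)]
shears_seat [([192.0, 312.0], 0.75)]
rule_seat [([190.0, 308.0], 0.71), ([192.0, 310.0], 0.57)]
tray_socket [([223.0, 310.0], 0.95), ([236.0, 409.0], 0.69)]
wrist dict_keys(['color', 'camera_matrix', 'world_from_camera', 'shot']) [[333.7, 0.0, 322.8], [0.0, 333.7, 205.0], [0.0, 0.0, 1.0]] [[0.278, -0.921, -0.272, 0.078], [0.961, 0.266, 0.08, 0.524], [-0.001, -0.283, 0.959, 0.374], [0.0, 0.0, 0.0, 1.0]]
tray []
shears []
shears_grip []
shears_tip []
rule []
rule_grip []
rule_hole []
awl []
awl_grip []
stand []
shears_seat []
rule_seat []
tray_socket []
```

View pics/scene0.png

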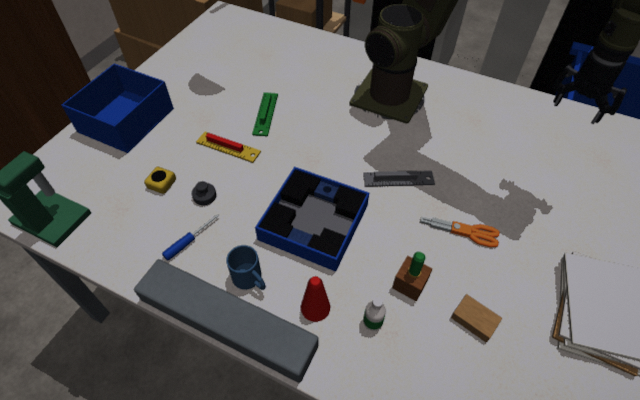

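View pics/top0.png

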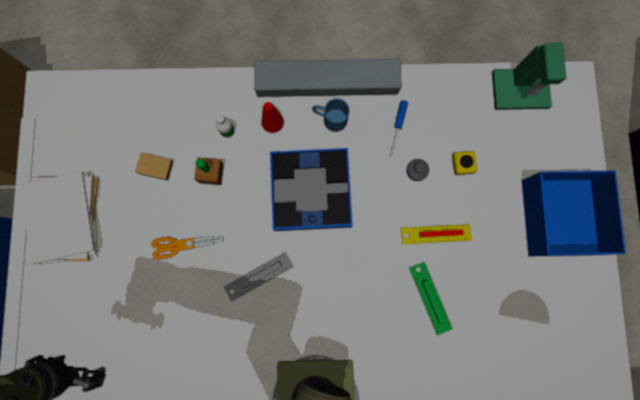

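Run:
```python
import cv2
a=cv2.imread('pics/top0.png')
cv2.imwrite('pics/top0z.png',cv2.resize(a[120:330,140:350],None,fx=2.85,fy=2.85,interpolation=cv2.INTER_CUBIC))
cv2.imwrite('pics/top0y.png',cv2.resize(a[90:330,350:500],None,fx=2.5,fy=2.5,interpolation=cv2.INTER_CUBIC))
```

```text
(no output)
```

View pics/top0z.png

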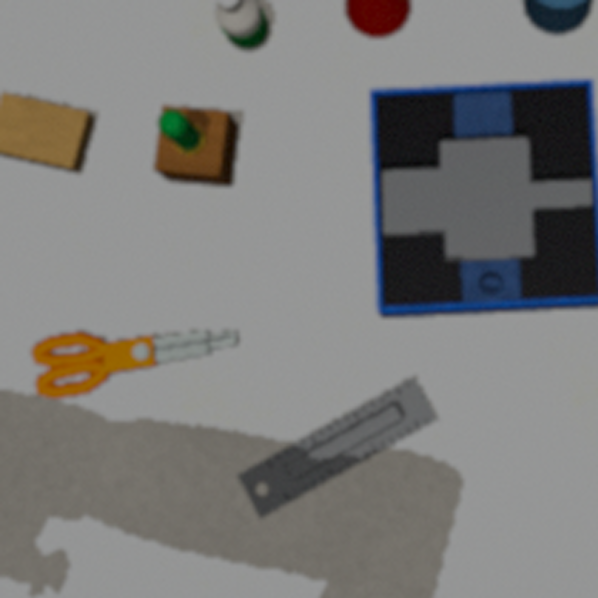

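View pics/top0y.png

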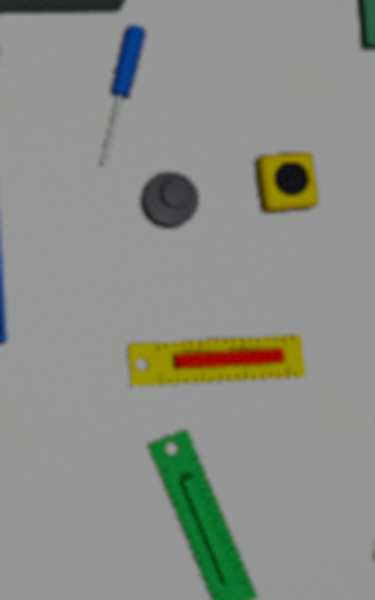

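Yellow rule with the red rib is at top-pixel (436,234). The green (430,298) and grey (257,276) ones are look-alikes without the red rib, so the yellow one is the target. The tray is at (311,190), with its hole towards the robot. The shears are at (188,244) with the tip to the right, and the awl stand is at (208,170). Next I'll measure poses by colour.

```bash
cat > m.py <<'E'
from h import *
def hsv(p): return cv2.cvtColor(p['color'],cv2.COLOR_RGB2HSV)
def mask(p,lo,hi,box):
    m=cv2.inRange(hsv(p),np.array(lo),np.array(hi)); z=np.zeros_like(m); x0,x1,y0,y1=box; z[y0:y1,x0:x1]=m[y0:y1,x0:x1]; return z
def world(p,m,z):
    ys,xs=np.nonzero(m); return np.array([ray(p,y,x,z)[:2] for y,x in zip(ys,xs)])
def rect(p,m,z):
    c,_=cv2.findContours(m,cv2.RETR_EXTERNAL,cv2.CHAIN_APPROX_NONE); c=max(c,key=cv2.contourArea)[:,0]
    W=np.array([ray(p,y,x,z)[:2] for x,y in c]).astype(np.float32)
    r=cv2.minAreaRect(W*1000); return r
E
python3 - <<'E'
from m import *
for n in ['top','scene']:
    p=manip.capture(n)
    b={'top':dict(rule=(395,480,215,250),tray=(262,360,140,240),sh=(145,230,225,265)),'scene':dict(rule=(190,266,125,165),tray=(250,375,160,275),sh=(410,505,210,250))}[n]
    print(n,'rule',rect(p,mask(p,(18,90,60),(35,255,255),b['rule'])|mask(p,(0,120,60),(8,255,255),b['rule']),.006))
    print('rib',rect(p,mask(p,(0,150,60),(10,255,255),b['rule']),.028))
    print('tray',rect(p,mask(p,(100,120,40),(125,255,255),b['tray']),.058))
    mo=mask(p,(5,150,60),(18,255,255),b['sh'])
    print('shorange',rect(p,mo,.014))
    save(p,n+'1.png')
    for t in ['shears_grip','shears_tip','shears','rule','rule_grip','rule_hole','awl_grip','awl','stand','tray_socket','shears_seat','rule_seat']:
        z=dict(shears_grip=.008,shears_tip=.005,rule_grip=.017,rule_hole=.003,awl=.018,awl_grip=.103,tray_socket=.044,shears_seat=.024,rule_seat=.044).get(t,0)
        print(t,[(np.round(ray(p,*d['at'],z)[:2]*1000).tolist(),round(d['confidence'],2)) for d in manip.mark_of(p,t)][:3])
E
```

```text
top rule ((437.8655700683594, -349.4258728027344), (47.288116455078125, 195.68280029296875), 2.192147970199585)
rib ((437.9035949707031, -357.41888427734375), (12.692248344421387, 116.78282165527344), 2.1864895820617676)
tray ((563.5750732421875, 1.0305633544921875), (218.47702026367188, 214.9284210205078), 1.8548985719680786)
shorange ((412.1103210449219, 407.69976806640625), (57.14788818359375, 70.17047119140625), 7.3432230949401855)
shears_grip [([417.0, 360.0], 0.58), ([644.0, 443.0], 0.18)]
shears_tip [([436.0, 252.0], 0.85)]
shears [([423.0, 345.0], 0.64)]
rule [([321.0, 140.0], 0.92), ([258.0, -330.0], 0.77), ([742.0, 249.0], 0.24)]
rule_grip [([440.0, -355.0], 0.93), ([332.0, 137.0], 0.92)]
rule_hole [([284.0, 221.0], 0.69), ([432.0, -261.0], 0.65), ([337.0, -296.0], 0.64)]
awl_grip [([617.0, 288.0], 0.51)]
awl [([627.0, 286.0], 0.73)]
stand [([623.0, 283.0], 0.72)]
tray_socket [([479.0, -4.0], 0.56)]
shears_seat [([567.0, -10.0], 0.56)]
rule_seat [([558.0, 3.0], 0.63)]
scene rule ((439.399658203125, -346.2489318847656), (51.53829574584961, 197.6574249267578), 2.6937594413757
[... 301 characters left out ...]
5156), 9.153518676757812)
shears_grip [([416.0, 372.0], 0.75), ([753.0, -247.0], 0.38)]
shears_tip [([441.0, 261.0], 0.9), ([411.0, 368.0], 0.67), ([435.0, -362.0], 0.54)]
shears [([416.0, 348.0], 0.56)]
rule [([326.0, 160.0], 0.62), ([261.0, -326.0], 0.58), ([424.0, -357.0], 0.56)]
rule_grip [([266.0, -316.0], 0.87), ([336.0, 146.0], 0.76), ([435.0, -358.0], 0.66)]
rule_hole [([436.0, -260.0], 0.76), ([321.0, -302.0], 0.75), ([283.0, 230.0], 0.74)]
awl_grip [([620.0, 286.0], 0.66)]
awl [([623.0, 290.0], 0.72)]
stand [([624.0, 289.0], 0.68), ([629.0, -301.0], 0.39)]
tray_socket [([491.0, 8.0], 0.64)]
shears_seat [([560.0, 11.0], 0.75), ([758.0, 247.0], 0.51)]
rule_seat [([567.0, 8.0], 0.83)]
```

```bash
cat > g.py <<'E'
from m import *
from scipy.spatial.transform import Rotation as Ro
def tool():
    s=manip.sense(); return np.array(s['ee_pos']),Ro.from_euler('xyz',s['eef_rot']).as_matrix(),s
def go(xyz,yaw,deg=True):
    """yaw: world direction angle of tool y (mod 180)"""
    P,R,s=tool(); d=R.T@(np.array(xyz)-P)
    y=R[:,1]; cur=np.arctan2(y[1],y[0]); t=np.radians(yaw)-cur
    t=(t+np.pi/2)%np.pi-np.pi/2
    # tool x points down: world yaw + = -turn
    turn=-t
    print('P',np.round(P*1000,1),'yaw',round(np.degrees(cur),1),'x axis',np.round(R[:,0],3),'t',round(s['time'],2),'w',round(s['width'],3),'q6',round(s['q'][5],2),'F',np.round(s['contact_force'],1))
    print('shift',np.round(d,4),'turn',round(turn,3),'alt',round(turn-np.sign(turn)*np.pi,3))
E
python3 -c "
from g import *
go((.417,.360,.20),9)"
```

```text
P [147.  504.  231.3] yaw 73.7 x axis [ 0.  0. -1.] t 3.4 w 0.999 q6 1.57 F [-0.2 -0.2  0. ]
shift [ 0.0313 -0.0626  0.2995] turn 1.13 alt -2.012
```

Call:
{"method": "send_rows", "body": {
  "steps": [
    [[1, 0.031, -0.063, 0.3, 1.13], [1, 0.031, -0.063, 0.3, 1.13], [1, 0.031, -0.063, 0.3, 1.13], [1, 0.031, -0.063, 0.3, 1.13], [1, 0.031, -0.063, 0.3, 1.13]]
  ]
}}

```text
time: 4.03
ee_pos: [0.4192, 0.3584, 0.2003]
eef_rot: [2.127, 1.57, 0.899]
contact_force: [1.0, 0.5, -0.1]
width: 1.001
```

```bash
python3 -c "
from g import *
go((.417,.360,.20),9)"
```

```text
P [419.2 358.4 200.3] yaw 19.6 x axis [ 0.     0.001 -1.   ] t 4.03 w 1.001 q6 1.94 F [ 1.   0.5 -0.1]
shift [ 0.0003 -0.0015 -0.0022] turn 0.186 alt -2.956
```

Call:
{"method": "send_rows", "body": {
  "steps": [
    [[1, 0, -0.0015, -0.002, 0.186], [1, 0, -0.0015, -0.002, 0.186], [1, 0, -0.0015, -0.002, 0.186]]
  ]
}}

```text
time: 4.4
ee_pos: [0.4167, 0.36, 0.2004]
eef_rot: [2.43, 1.57, 1.019]
contact_force: [-0.2, 0.6, -0.1]
width: 1.003
```

Run:
```python
from g import *
go((.417,.360,.20),9)
p=manip.capture('wrist'); save(p,'w1.png')
for t,z in [('shears_grip',.008),('shears_tip',.005),('shears',0)]:
    print(t,[(np.round(d['at']),np.round(ray(p,*d['at'],z)[:2]*1000,1).tolist(),round(d['confidence'],2)) for d in manip.mark_of(p,t)][:3])
```

```text
P [416.7 360.  200.4] yaw 9.2 x axis [ 0.     0.001 -1.   ] t 4.4 w 1.003 q6 2.12 F [-0.2  0.6 -0.1]
shift [0.0004 0.0003 0.0001] turn 0.003 alt -3.138
shears_grip [(array([178., 325.]), [418.8, 362.5], 0.81)]
shears_tip [(array([271., 326.]), [437.9, 256.8], 0.57)]
shears [(array([185., 326.]), [421.3, 353.4], 0.94)]
```

View pics/w1.png

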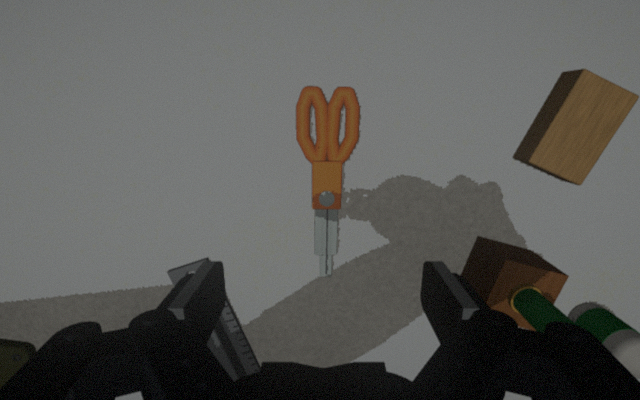

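Run:
```python
from g import *
a=cv2.imread('pics/w1.png'); cv2.imwrite('pics/w1z.png',cv2.resize(a[75:290,260:400],None,fx=2.7,fy=2.7,interpolation=cv2.INTER_CUBIC))
p=manip.capture('wrist')
m=mask(p,(5,120,30),(20,255,255),(280,380,70,225))
for r0 in (86,95,165,175,185,195,204):
    xs=np.nonzero(m[r0])[0]; print(r0,xs.min(),xs.max())
ys,xs=np.nonzero(m);print(ys.min(),ys.max(),xs.min(),xs.max())
pr=lambda r,c,z:np.round(ray(p,r,c,z)[:2]*1000,1)
print(pr(ys.min(),328,.010),pr(276,326.5,.004))
```

```text
Traceback (most recent call last):
ValueError: zero-size array to reduction operation minimum which has no identity
```

View pics/w1z.png

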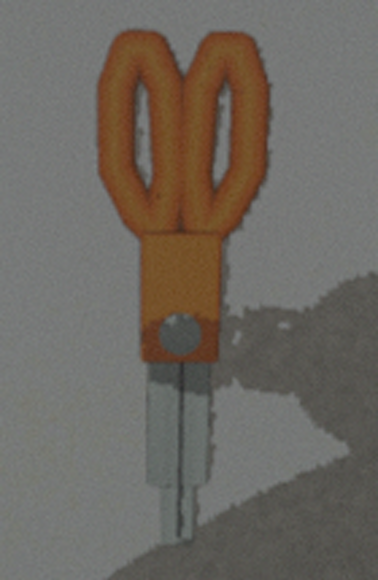

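Run:
```python
from g import *
p=manip.capture('wrist')
pr=lambda r,c,z:np.round(ray(p,r,c,z)[:2]*1000,1)
for n,a in dict(bow=(86.1,327.8,.009),tip=(276.1,325.9,.005),b1=(161.3,311.9,.016),b2=(161.3,342.2,.016),b3=(208.3,311.9,.016),b4=(208.3,340.7,.016)).items(): print(n,pr(*a))
```

```text
bow [407.1 450.3]
tip [438.2 251. ]
b1 [403.1 378.6]
b2 [432.5 383.3]
b3 [410.4 330.8]
b4 [439.5 335.5]
```

Call:
{"method": "send_rows", "body": {
  "steps": [
    [[0.8, 0.06, 0.0042, 0, 0], [0.8, 0.12, 0.0042, 0, 0], [0.8, 0.165, 0.0042, 0, 0], [0.8, 0.185, 0.0042, 0, 0], [0.8, 0.195, 0.0042, 0, 0]]
  ]
}}

```text
time: 5.32
ee_pos: [0.4201, 0.3606, 0.0041]
eef_rot: [-1.104, 1.57, -2.516]
contact_force: [0.3, -0.4, 1.0]
width: 0.801
```

Run:
```python
from g import *
go((.4208,.361,.005),9)
p=manip.capture('wrist'); save(p,'w2.png')
```

```text
P [420.1 360.6   4.1] yaw 9.1 x axis [-0.001 -0.001 -1.   ] t 5.33 w 0.801 q6 2.12 F [ 0.3 -0.4  1. ]
shift [-0.0009  0.0007 -0.0003] turn 0.002 alt -3.139
```

View pics/w2.png

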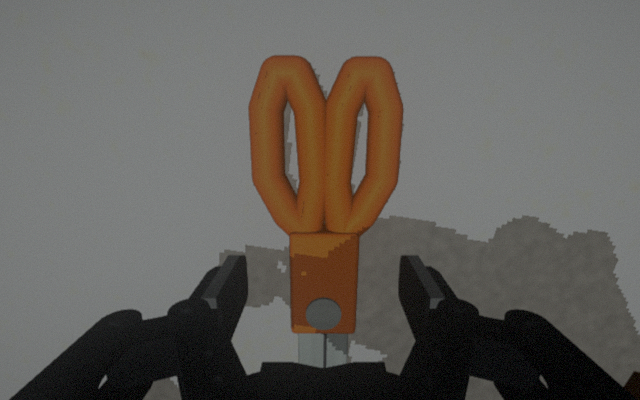

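The fingers straddle the orange block (cols 290–357, rows 233–333). Closing.

Call:
{"method": "send_rows", "body": {
  "steps": [
    [[0, 0, 0, 0, 0], [0, 0, 0, 0, 0], [0, 0, 0, 0, 0], [0, 0, 0, 0, 0], [0, 0, 0, 0, 0]]
  ]
}}

```text
time: 6.0
ee_pos: [0.421, 0.3613, 0.0051]
eef_rot: [2.259, 1.569, 0.847]
contact_force: [-0.1, 0.1, 6.5]
width: 0.327
```

Call:
{"method": "send_rows", "body": {
  "steps": [
    [[0, 0, 0, 0, 0], [0, -0.03, 0, 0, 0], [0, -0.09, 0, 0, 0], [0, -0.12, 0, 0, 0], [0, -0.12, 0, 0, 0]]
  ]
}}

```text
time: 6.62
ee_pos: [0.4224, 0.3624, 0.1272]
eef_rot: [2.128, 1.564, 0.717]
contact_force: [1.0, 0.0, -3.8]
width: 0.329
```

Run:
```python
from g import *
go((.5636,.001,.125),1.9)
p=manip.capture('wrist'); save(p,'w3.png')
```

```text
P [422.4 362.4 127.2] yaw 9.1 x axis [ 0.005  0.004 -1.   ] t 6.62 w 0.329 q6 2.12 F [ 1.   0.  -3.8]
shift [0.0014 0.0822 0.3792] turn 0.126 alt -3.016
```

View pics/w3.png

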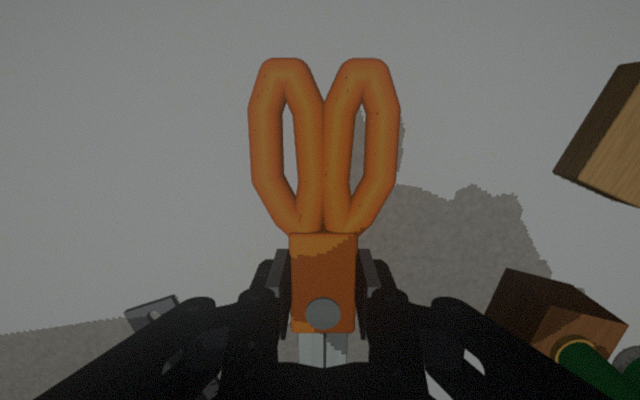

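Call:
{"method": "send_rows", "body": {
  "steps": [
    [[0, -0.075, 0.02, 0.06, 0.03], [0, -0.075, 0.04, 0.12, 0.06], [0, -0.075, 0.06, 0.19, 0.1], [0, -0.075, 0.07, 0.28, 0.126], [0, -0.075, 0.08, 0.34, 0.126]]
  ]
}}

```text
time: 7.3
ee_pos: [0.5328, 0.0958, 0.1964]
eef_rot: [-1.867, 1.568, 2.878]
contact_force: [0.4, 0.3, -3.5]
width: 0.33
```

Call:
{"method": "send_rows", "body": {
  "steps": [
    [[0, 0, 0.002, 0.045, 0], [0, 0, 0.002, 0.057, 0], [0, 0, 0.002, 0.057, 0], [0, 0, 0.002, 0.057, 0]]
  ]
}}

```text
time: 7.8
ee_pos: [0.5361, 0.0401, 0.1954]
eef_rot: [-1.905, 1.566, 2.842]
contact_force: [0.1, 0.6, -3.6]
width: 0.333
```

Run:
```python
from g import *
go((.5636,.011,.2),1.9)
p=manip.capture('wrist'); save(p,'w4.png')
```

```text
P [536.1  40.1 195.4] yaw 2.0 x axis [-0.004  0.001 -1.   ] t 7.8 w 0.333 q6 1.61 F [ 0.1  0.6 -3.6]
shift [-0.0047  0.0264  0.0301] turn 0.002 alt -3.14
```

View pics/w4.png

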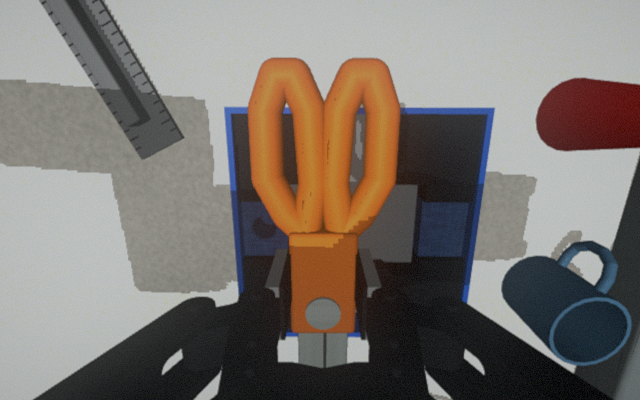

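Run:
```python
from g import *
a=cv2.imread('pics/w4.png'); cv2.imwrite('pics/w4z.png',cv2.resize(a[95:345,215:505],None,fx=2.4,fy=2.4,interpolation=cv2.INTER_CUBIC))
p=manip.capture('wrist')
m=mask(p,(105,120,60),(125,255,255),(215,505,95,345))
pr=lambda r,c,z:np.round(ray(p,r,c,z)[:2]*1000,1)
L=[];Rr=[];T=[]
for r in list(range(130,190,10)):
    xs=np.nonzero(m[r])[0]; L.append(pr(r,xs.min()-.5,.058)); Rr.append(pr(r,xs.max()+.5,.058))
for c in list(range(235,250,5))+list(range(410,485,10)):
    ys=np.nonzero(m[:,c])[0]; T.append(pr(ys.min()-.5,c,.058))
L,Rr,T=map(np.array,(L,Rr,T))
print(L,Rr,T)
print('w',Rr.mean(0)-L.mean(0), 'mid',(L.mean(0)+Rr.mean(0))/2)
print('ang',np.degrees(np.polyfit(T[:,0],T[:,1],1)[0]*1), np.degrees(np.polyfit(L[:,1],L[:,0],1)[0]),np.degrees(np.polyfit(Rr[:,1],Rr[:,0],1)[0]))
```

```text
[[454.9  90.8]
 [454.6  82.7]
 [455.   74.5]
 [455.5  66.1]
 [455.1  57.6]
 [455.6  48.9]] [[671.3  99. ]
 [671.1  90.9]
 [671.7  82.7]
 [672.3  74.3]
 [672.2  65.8]
 [672.8  57.2]] [[462.6 108.9]
 [466.6 109. ]
 [470.6 109.2]
 [603.5 114.1]
 [611.5 114.4]
 [619.7 114. ]
 [627.7 114.3]
 [635.7 114.6]
 [643.8 114.9]
 [651.8 115.2]
 [659.8 115.5]]
w [216.78333333   8.21666667] mid [563.50833333  74.20833333]
ang 1.9181285940203745 -1.0765990321273093 -2.233661735958078
```

View pics/w4z.png

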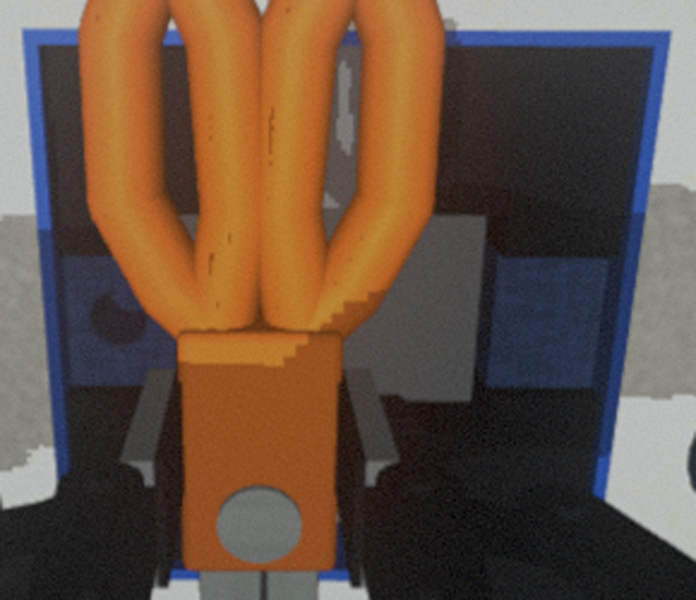

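Run:
```python
from g import *
p=manip.capture('wrist')
f=lambda X,Y:(215+X/2.4-.3,95+Y/2.4-.3)
pts=[((190,579),None,.058,'near edge y=-109'),((640,258),None,.044,'')]
pr=lambda X,Y,z:np.round(ray(p,f(X,Y)[1],f(X,Y)[0],z)[:2]*1000,1)
print('near edge',pr(190,580,.058))
print('right ledge corners (62,28)(104,28)(104,-28)(62,-28)',pr(497,258,.044),pr(608,258,.044),pr(594,387,.044),pr(487,387,.044))
print('left ledge top/bot edges',pr(110,257,.044),pr(110,386,.044))
print('hole centre approx',pr(119,316,.044))
print('middle right edge x=62,y=44 ; y=-44',pr(485,214,.024),pr(472,401,.024))
print('floor right ledge bottom x=62',pr(487,300,.024))
```

```text
near edge [ 513.  -107.2]
right ledge corners (62,28)(104,28)(104,-28)(62,-28) [627.3  31.6] [669.5  33.3] [672.6 -20.4] [629.8 -22.1]
left ledge top/bot edges [479.5  26.4] [478.6 -27.6]
hole centre approx [482.6   2.5]
middle right edge x=62,y=44 ; y=-44 [626.5  44.3] [630.6 -38. ]
floor right ledge bottom x=62 [631.6   8. ]
```

Run:
```python
from g import *
go((.566,.0132,.195),1.9)
```

```text
P [536.5  40.2 196.2] yaw 2.0 x axis [-0.003  0.001 -1.   ] t 7.95 w 0.327 q6 1.61 F [-0.  -0.8 -2.6]
shift [0.0011 0.0285 0.0281] turn 0.002 alt -3.139
```

Call:
{"method": "send_rows", "body": {
  "steps": [
    [[0, 0.04, 0.0285, 0.028, 0], [0, 0.08, 0.0285, 0.028, 0], [0, 0.115, 0.0285, 0.028, 0], [0, 0.115, 0.0285, 0.028, 0], [0, 0.115, 0.0285, 0.028, 0]]
  ]
}}

```text
time: 8.57
ee_pos: [0.5667, 0.014, 0.0824]
eef_rot: [-2.489, 1.569, 2.259]
contact_force: [0.6, 0.0, -2.6]
width: 0.328
```

Run:
```python
from g import *
go((.566,.0132,.08),1.9)
p=manip.capture('wrist'); save(p,'w5.png')
p=manip.capture('scene'); save(p,'s5.png')
a=cv2.imread('pics/s5.png'); cv2.imwrite('pics/s5z.png',cv2.resize(a[140:300,230:400],None,fx=3.5,fy=3.5,interpolation=cv2.INTER_CUBIC))
```

```text
P [566.7  14.   82.4] yaw 2.1 x axis [-0.001  0.001 -1.   ] t 8.57 w 0.328 q6 1.56 F [ 0.6  0.  -2.6]
shift [ 0.0024 -0.0008  0.0008] turn 0.003 alt -3.138
```

View pics/w5.png

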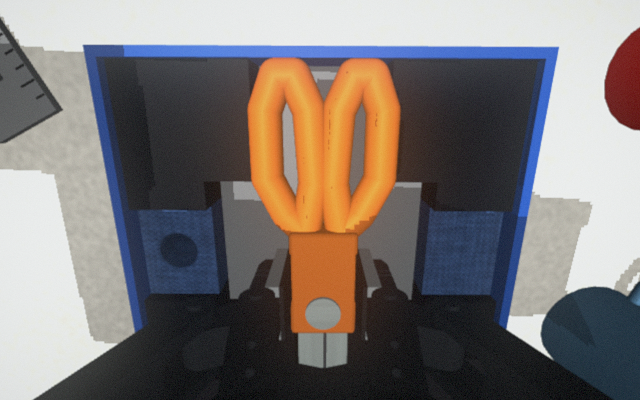

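View pics/s5z.png

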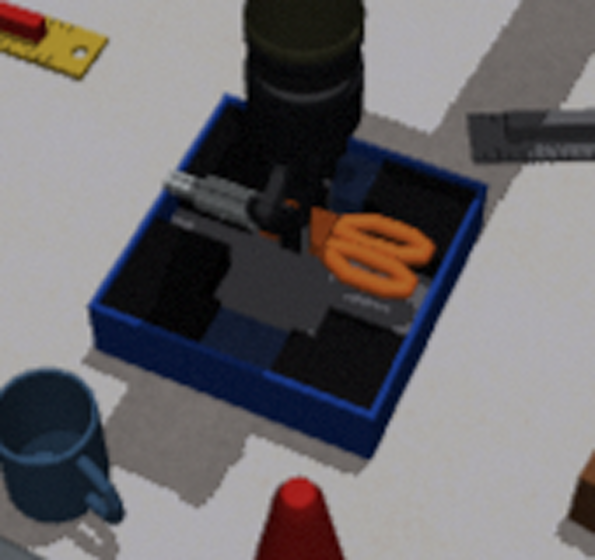

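Run:
```python
from g import *
p=manip.capture('wrist')
a=cv2.imread('pics/w5.png'); a=np.clip(a.astype(float)*1.8,0,255).astype('uint8');cv2.imwrite('pics/w5z.png',cv2.resize(a[30:350,80:570],None,fx=1.6,fy=1.6,interpolation=cv2.INTER_CUBIC))
m=mask(p,(105,120,60),(125,255,255),(80,565,35,345))
pr=lambda r,c,z:np.round(ray(p,r,c,z)[:2]*1000,1)
T=np.array([pr(np.nonzero(m[:,c])[0].min()-.5,c,.058) for c in range(150,540,30)])
L=np.array([pr(r,np.nonzero(m[r])[0].min()-.5,.058) for r in range(70,300,20)])
R_=np.array([pr(r,np.nonzero(m[r])[0].max()+.5,.058) for r in range(70,300,20)])
print(T.tolist(),L.tolist(),R_.tolist(),sep='\n')
th=np.polyfit(T[:,0],T[:,1],1);print(np.degrees(th[0]))
M=(L.mean(0)+R_.mean(0))/2; W=R_.mean(0)-L.mean(0);print(M,W)
t=th[0]; cx=M[0]; 
# far-edge y at tray-mid
c=np.array([M[0]+t*(M[1]-3),0]); yf=np.polyval(th,c[0]); print('centre',c[0],yf-109)
print('block',pr(233.5,290,.099-.006),pr(233.5,358,.093),pr(333,291,.093),pr(333,356,.093),'bow end',pr(57.5,325,.086))
```

```text
[[484.9, 110.0], [498.6, 110.6], [512.3, 111.1], [526.1, 111.2], [539.8, 111.7], [553.5, 112.2], [567.3, 112.8], [581.1, 113.3], [594.8, 113.8], [608.6, 114.3], [622.4, 114.4], [636.2, 115.0], [649.9, 115.5]]
[[454.0, 98.0], [454.5, 89.1], [454.5, 80.0], [455.0, 70.6], [455.5, 60.8], [455.5, 50.7], [456.0, 40.3], [456.6, 29.5], [457.1, 18.3], [457.2, 6.7], [457.8, -5.4], [457.8, -17.9]]
[[670.9, 106.2], [671.5, 97.4], [671.6, 88.3], [671.8, 78.8], [672.0, 69.0], [672.7, 59.0], [672.8, 48.5], [673.6, 37.7], [673.8, 26.5], [674.0, 14.8], [674.2, 2.8], [675.0, -9.7]]
1.894961744254852
[564.39166667  47.5       ] [216.86666667   8.21666667]
centre 565.8634294794946 3.7124998416615824
block [553.   33.6] [581.9  34.7] [554.  -16.1] [584.3 -15. ] bow end [565.2 104. ]
```

View pics/w5z.png

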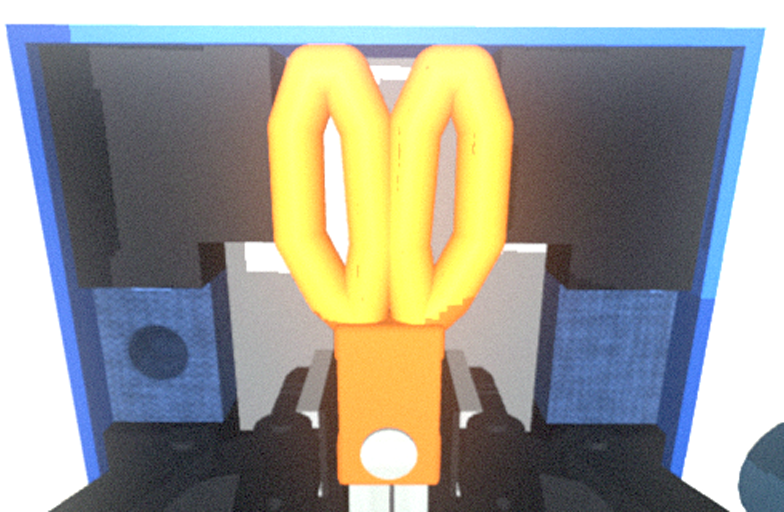

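Call:
{"method": "send_rows", "body": {
  "steps": [
    [[0, 0.0, -0.0015, 0.0007, 0], [0, 0.025, -0.0015, 0.0007, 0], [0, 0.045, -0.0015, 0.0007, 0], [0, 0.05, -0.0015, 0.0007, 0], [0, 0.05, -0.0015, 0.0007, 0]]
  ]
}}

```text
time: 9.35
ee_pos: [0.5663, 0.013, 0.0335]
eef_rot: [2.152, 1.569, 0.617]
contact_force: [0.1, 0.2, -3.0]
width: 0.329
```

Run:
```python
from g import *
go((.5652,.0133,.029),1.9)
p=manip.capture('wrist'); save(p,'w6.png')
```

```text
P [566.3  13.   33.5] yaw 2.1 x axis [ 0.002  0.001 -1.   ] t 9.35 w 0.329 q6 1.56 F [ 0.1  0.2 -3. ]
shift [ 0.0045 -0.001  -0.0004] turn 0.003 alt -3.139
```

View pics/w6.png

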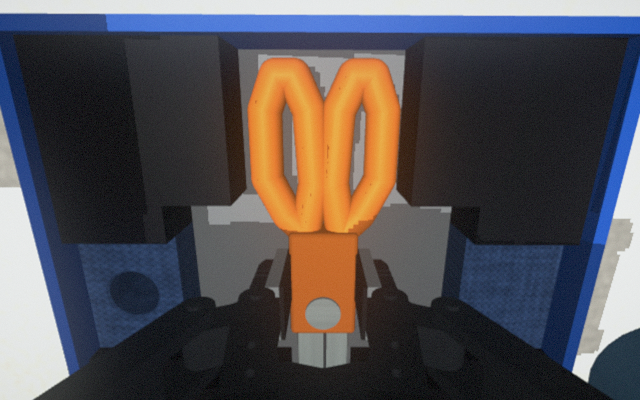

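The bows (cols 249–400) are centred in the handle bay (cols ~240–408), with no contact. Lower and release.

Call:
{"method": "send_rows", "body": {
  "steps": [
    [[0, 0.0045, 0, 0, 0], [0, 0.0045, 0, 0, 0], [0.55, 0.0045, 0, 0, 0], [0.7, 0.0045, 0, 0, 0], [0.7, 0.0045, 0, 0, 0]]
  ]
}}

```text
time: 10.02
ee_pos: [0.5671, 0.013, 0.0298]
eef_rot: [1.875, 1.567, 0.34]
contact_force: [0.2, 0.8, -0.5]
width: 0.704
```

Call:
{"method": "send_rows", "body": {
  "steps": [
    [[0.7, 0, 0, 0, 0], [0.7, -0.06, 0, 0, 0], [0.7, -0.12, 0, 0, 0], [0.7, -0.17, 0, 0, 0], [0.7, -0.17, 0, 0, 0]]
  ]
}}

```text
time: 10.65
ee_pos: [0.5699, 0.0129, 0.2049]
eef_rot: [1.64, 1.557, 0.105]
contact_force: [-0.1, 0.0, -0.2]
width: 0.699
```

Run:
```python
from g import *
go((.438,-.357,.2),2.2)
p=manip.capture('wrist'); save(p,'w7.png')
for t,z in [('shears_grip',.032),('shears_tip',.029),('shears_seat',.024),('tray_socket',.044)]:
    print(t,[(np.round(ray(p,*d['at'],z)[:2]*1000,1).tolist(),round(d['confidence'],2)) for d in manip.mark_of(p,t)][:2])
```

```text
P [569.9  12.9 204.9] yaw 2.1 x axis [ 0.013  0.001 -1.   ] t 10.65 w 0.699 q6 1.56 F [-0.1  0.  -0.2]
shift [ 0.0026 -0.1451  0.3649] turn -0.003 alt 3.139
shears_grip [([567.4, 15.9], 0.69)]
shears_tip [([573.5, -93.1], 0.96), ([734.7, -221.3], 0.72)]
shears_seat []
tray_socket [([482.2, -0.3], 0.77)]
```

View pics/w7.png

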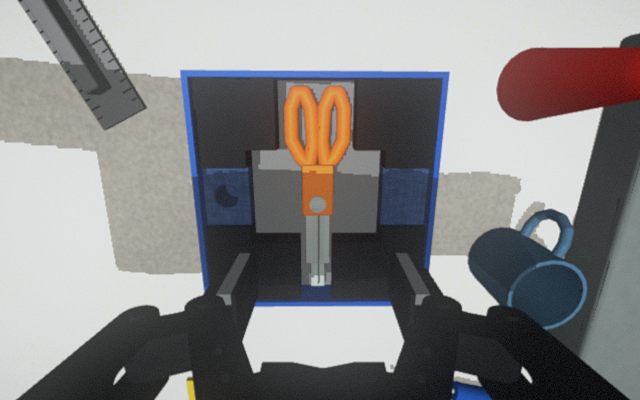

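Shears lie centred in the pocket (block at px 303–333 × 165–215, tip in the channel). Now the rule.

Call:
{"method": "send_rows", "body": {
  "steps": [
    [[0.6, 0, -0.025, 0.062, 0], [0.6, 0, -0.05, 0.12, 0], [0.6, 0, -0.075, 0.18, 0], [0.6, 0, -0.1, 0.24, 0], [0.6, 0, -0.12, 0.3, 0]]
  ]
}}

```text
time: 11.52
ee_pos: [0.4575, -0.2817, 0.1962]
eef_rot: [-2.438, 1.567, 2.31]
contact_force: [1.7, -0.5, -0.7]
width: 0.602
```

Call:
{"method": "send_rows", "body": {
  "steps": [
    [[0.6, 0, -0.015, 0.055, 0], [0.6, 0, -0.025, 0.065, 0], [0.6, 0, -0.025, 0.065, 0], [0.6, 0, -0.025, 0.065, 0]]
  ]
}}

```text
time: 12.02
ee_pos: [0.435, -0.3459, 0.1955]
eef_rot: [-2.503, 1.565, 2.247]
contact_force: [0.6, 0.8, -0.5]
width: 0.602
```

Run:
```python
from g import *
go((.438,-.357,.2),2.2)
p=manip.capture('wrist'); save(p,'w8.png')
b=(180,460,20,380)
m=mask(p,(18,90,40),(35,255,255),b)|mask(p,(0,120,40),(10,255,255),b)
print('rule',rect(p,m,.006)); print('rib',rect(p,mask(p,(0,150,40),(10,255,255),b),.028))
for t,z in [('rule_grip',.017),('rule_hole',.003),('rule',0)]:
    print(t,[(np.round(ray(p,*d['at'],z)[:2]*1000,1).tolist(),round(d['confidence'],2)) for d in manip.mark_of(p,t)][:2])
```

```text
P [ 435.  -345.9  195.5] yaw 2.1 x axis [-0.003  0.004 -1.   ] t 12.03 w 0.602 q6 0.86 F [ 0.6  0.8 -0.5]
shift [-0.0045  0.0026  0.0111] turn -0.001 alt 3.141
rule ((437.639404296875, -346.89208984375), (47.93235397338867, 194.97201538085938), 2.3121933937072754)
rib ((438.4995422363281, -356.2538757324219), (14.260015487670898, 117.99482727050781), 2.078808069229126)
rule_grip [([255.2, -326.4], 0.83)]
rule_hole [([431.8, -263.7], 0.88), ([338.9, -295.0], 0.59)]
rule [([263.8, -320.7], 0.65), ([438.1, -343.5], 0.61)]
```

View pics/w8.png

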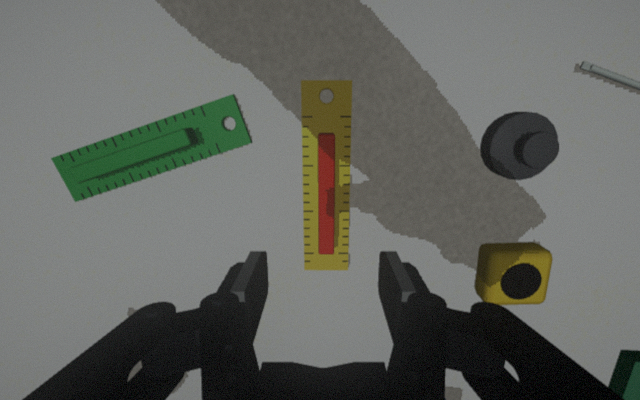

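Run:
```python
from g import *
go((.438,-.3522,.010),2.2)
```

```text
P [ 435.5 -346.4  196.2] yaw 2.2 x axis [-0.002  0.003 -1.   ] t 12.22 w 0.601 q6 0.86 F [ 0.6  0.2 -0.1]
shift [0.1862 0.0027 0.0065] turn -0.0 alt 3.141
```

Call:
{"method": "send_rows", "body": {
  "steps": [
    [[0.5, 0.055, 0.0027, 0.0065, 0], [0.5, 0.115, 0.0027, 0.0065, 0], [0.5, 0.155, 0.0027, 0.0065, 0], [0.5, 0.178, 0.0027, 0.0065, 0], [0.5, 0.186, 0.0027, 0.0065, 0]]
  ]
}}

```text
time: 12.85
ee_pos: [0.4374, -0.3508, 0.0088]
eef_rot: [-2.407, 1.564, 2.345]
contact_force: [0.2, 0.1, 0.0]
width: 0.498
```

Run:
```python
from g import *
go((.438,-.3522,.010),2.2)
p=manip.capture('wrist'); save(p,'w9.png')
```

```text
P [ 437.4 -350.8    8.8] yaw 2.3 x axis [-0.005  0.005 -1.   ] t 12.85 w 0.498 q6 0.86 F [0.2 0.1 0. ]
shift [-0.0012  0.0005  0.0014] turn 0.001 alt -3.141
```

View pics/w9.png

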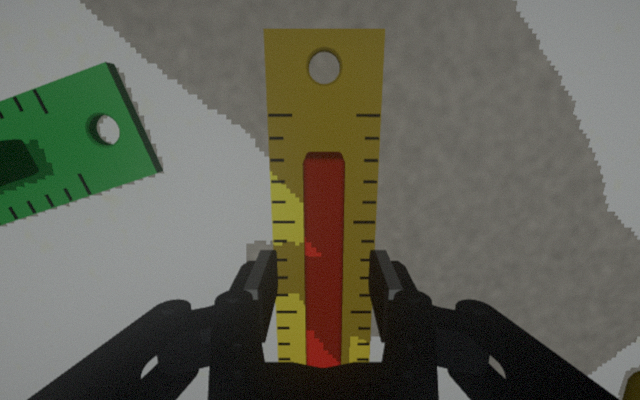

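Call:
{"method": "send_rows", "body": {
  "steps": [
    [[0, -0.002, 0.0005, 0.001, 0], [0, -0.002, 0.0005, 0.001, 0], [0, -0.002, 0.0005, 0.001, 0], [0, -0.002, 0.0005, 0.001, 0], [0, -0.002, 0.0005, 0.001, 0]]
  ]
}}

```text
time: 13.52
ee_pos: [0.4394, -0.3528, 0.0124]
eef_rot: [-2.695, 1.568, 2.056]
contact_force: [-1.0, 0.3, 5.6]
width: 0.171
```

Call:
{"method": "send_rows", "body": {
  "steps": [
    [[0, 0, 0, 0, 0], [0, 0, 0, 0, 0], [0, -0.05, 0, 0, 0], [0, -0.11, 0, 0, 0], [0, -0.12, 0, 0, 0]]
  ]
}}

```text
time: 14.15
ee_pos: [0.4419, -0.3552, 0.1367]
eef_rot: [1.059, 1.565, -0.472]
contact_force: [0.9, 0.1, -1.8]
width: 0.168
```

Run:
```python
from g import *
go((.569,.004,.18),92)
p=manip.capture('wrist'); save(p,'w10.png')
```

```text
P [ 441.9 -355.2  136.7] yaw 2.2 x axis [ 0.005 -0.003 -1.   ] t 14.15 w 0.168 q6 0.85 F [ 0.9  0.1 -1.8]
shift [-0.0436  0.1412 -0.3538] turn -1.567 alt 1.575
```

View pics/w10.png

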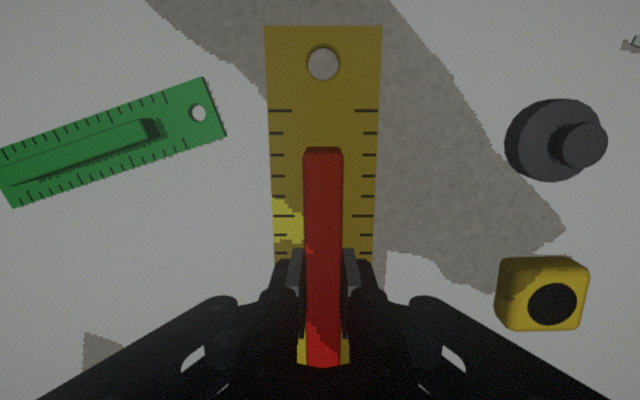

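Call:
{"method": "send_rows", "body": {
  "steps": [
    [[0, -0.04, 0.015, -0.04, -0.18], [0, -0.06, 0.03, -0.08, -0.36], [0, -0.06, 0.05, -0.13, -0.54], [0, -0.06, 0.07, -0.17, -0.72], [0, -0.06, 0.09, -0.22, -0.9]]
  ]
}}

```text
time: 14.82
ee_pos: [0.5217, -0.1298, 0.1936]
eef_rot: [-0.732, 1.57, -1.358]
contact_force: [1.0, -0.1, -1.3]
width: 0.168
```

Run:
```python
from g import *
go((.569,.004,.18),92)
```

```text
P [ 521.7 -129.8  193.6] yaw 54.1 x axis [ 0.    -0.001 -1.   ] t 14.82 w 0.168 q6 0.38 F [ 1.  -0.1 -1.3]
shift [ 0.0135  0.1361 -0.0402] turn -0.662 alt 2.48
```

Call:
{"method": "send_rows", "body": {
  "steps": [
    [[0, 0.01, 0.05, -0.015, -0.18], [0, 0.012, 0.1, -0.03, -0.36], [0, 0.012, 0.136, -0.04, -0.54], [0, 0.012, 0.136, -0.04, -0.662], [0, 0.012, 0.136, -0.04, -0.662]]
  ]
}}

```text
time: 15.45
ee_pos: [0.5678, 0.0043, 0.1792]
eef_rot: [-2.95, 1.567, -2.915]
contact_force: [-0.3, -0.0, -1.8]
width: 0.166
```

Call:
{"method": "send_rows", "body": {
  "steps": [
    [[0, 0, 0, 0, 0]]
  ]
}}

```text
time: 15.58
ee_pos: [0.567, 0.0039, 0.1781]
eef_rot: [-3.007, 1.565, -2.974]
contact_force: [0.3, 0.1, -1.6]
width: 0.166
```

Run:
```python
from g import *
go((.571,.004,.1),92)
p=manip.capture('wrist'); save(p,'w11.png')
```

```text
P [567.    3.9 178.1] yaw 91.9 x axis [-0.006 -0.001 -1.   ] t 15.57 w 0.166 q6 -0.03 F [ 0.3  0.1 -1.6]
shift [0.0781 0.     0.0045] turn -0.002 alt 3.139
```

View pics/w11.png

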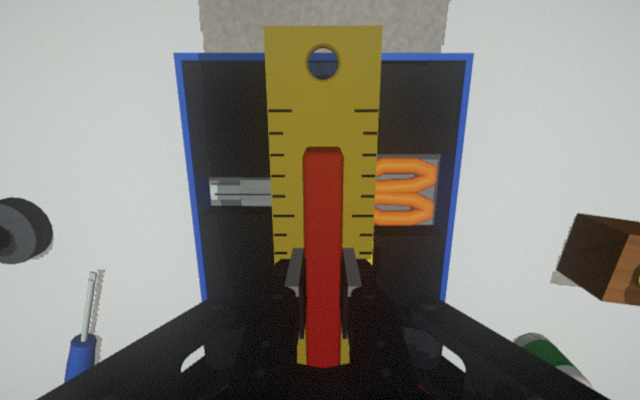

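```bash
cat > tr.py <<'E'
from g import *
def edges(p,box,rows,cols):
    m=mask(p,(105,120,60),(125,255,255),box)
    pr=lambda r,c,z:ray(p,r,c,z)[:2]*1000
    L=np.array([pr(r,np.nonzero(m[r])[0].min()-.5,.058) for r in rows]); R_=np.array([pr(r,np.nonzero(m[r])[0].max()+.5,.058) for r in rows])
    T=np.array([pr(np.nonzero(m[:,c])[0].min()-.5,c,.058) for c in cols])
    return L,R_,T
E
python3 - <<'E'
from tr import *
p=manip.capture('wrist')
L,R_,T=edges(p,(165,485,40,310),range(70,290,20),[190,205,220,235,250,395,410,425,440,455])
print(np.round(T,1).tolist(),np.round(L,1).tolist(),np.round(R_,1).tolist(),sep='\n')
print('mid',(L.mean(0)+R_.mean(0))/2,'w',L.mean(0)-R_.mean(0))
k=np.polyfit(T[:,1],T[:,0],1);print('far edge x at y=3.5',np.polyval(k,3.5),'slope deg',np.degrees(k[0]))
P=tool()[0]
zt=P[2]-.012+.006
m=mask(p,(18,90,40),(35,255,255),(240,400,15,280))|mask(p,(0,120,40),(10,255,255),(240,400,15,280))
pr=lambda r,c,z=zt:np.round(ray(p,r,c,z)[:2]*1000,1)
for r in (30,45,80,110,140): xs=np.nonzero(m[r])[0];print(r,pr(r,xs.min()-.5),pr(r,xs.max()+.5))
ys=np.nonzero(m[:,290])[0];print('end',pr(ys.min()-.5,290),pr(ys.min()-.5,360))
print('hole',pr(62.5,322.5),ys.min())
cv2.imwrite('pics/w11z.png',cv2.resize(cv2.imread('pics/w11.png')[15:115,240:400],None,fx=4,fy=4,interpolation=cv2.INTER_CUBIC))
E
```

```text
[[460.5, -96.2], [460.1, -85.3], [459.7, -74.5], [459.4, -63.6], [459.0, -52.7], [455.4, 52.3], [455.0, 63.1], [454.6, 74.0], [454.2, 84.8], [453.9, 95.7]]
[[472.0, -107.7], [485.9, -107.4], [500.3, -106.4], [515.1, -106.1], [530.4, -105.8], [546.2, -105.4], [562.5, -104.3], [579.4, -103.9], [596.9, -103.5], [615.1, -103.2], [633.8, -101.9]]
[[464.5, 109.4], [478.4, 109.3], [492.8, 110.1], [507.5, 110.8], [522.8, 110.8], [538.6, 111.5], [554.9, 112.3], [571.8, 112.4], [589.3, 113.2], [607.4, 114.1], [626.1, 115.0]]
mid [545.07745527   3.32912856] w [   7.57209497 -216.76217558]
far edge x at y=3.5 457.0486770491928 slope deg -1.9727306949961871
30 [466.1 -23.4] [464.4  24. ]
45 [471.6 -23.5] [469.9  24.5]
80 [485.  -23.2] [483.3  25.2]
110 [497. -23.] [495.3  25.8]
140 [509.7 -24. ] [507.7  33.4]
end [464.1 -12.7] [463.1  15.3]
hole [477.3   0.8] 26
```

View pics/w11z.png

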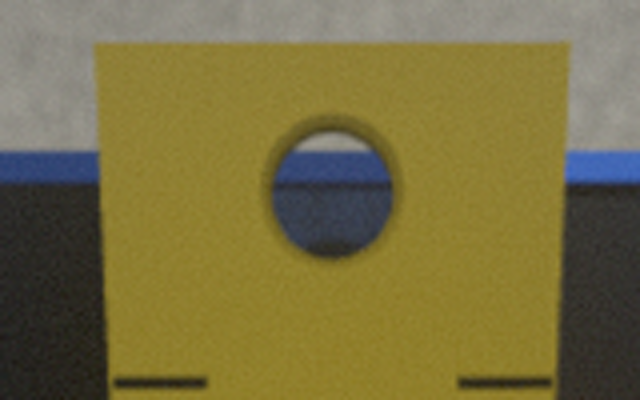

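Run:
```python
from g import *
go((.5717,.0039,.075),91.9)
```

```text
P [566.9   3.8 178.3] yaw 91.9 x axis [-0.006 -0.001 -1.   ] t 15.68 w 0.168 q6 -0.03 F [-0.5  0.  -1.6]
shift [1.033e-01 1.000e-04 5.400e-03] turn -0.0 alt 3.141
```

Call:
{"method": "send_rows", "body": {
  "steps": [
    [[0, 0.04, 0, 0.0054, 0], [0, 0.08, 0, 0.0054, 0], [0, 0.1, 0, 0.0054, 0], [0, 0.103, 0, 0.0054, 0], [0, 0.103, 0, 0.0054, 0]]
  ]
}}

```text
time: 16.3
ee_pos: [0.5722, 0.0035, 0.0758]
eef_rot: [-2.994, 1.566, -2.962]
contact_force: [-0.1, 0.6, -2.2]
width: 0.168
```

Run:
```python
from g import *
go((.5717,.0039,.057),91.9)
p=manip.capture('wrist'); save(p,'w12.png')
p=manip.capture('scene'); save(p,'s12.png')
a=cv2.imread('pics/s12.png'); cv2.imwrite('pics/s12z.png',cv2.resize(a[140:300,230:400],None,fx=3.5,fy=3.5,interpolation=cv2.INTER_CUBIC))
```

```text
P [572.2   3.5  75.8] yaw 91.8 x axis [-0.005 -0.001 -1.   ] t 16.3 w 0.168 q6 -0.03 F [-0.1  0.6 -2.2]
shift [ 0.0188  0.0005 -0.0003] turn -0.001 alt 3.14
```

View pics/w12.png

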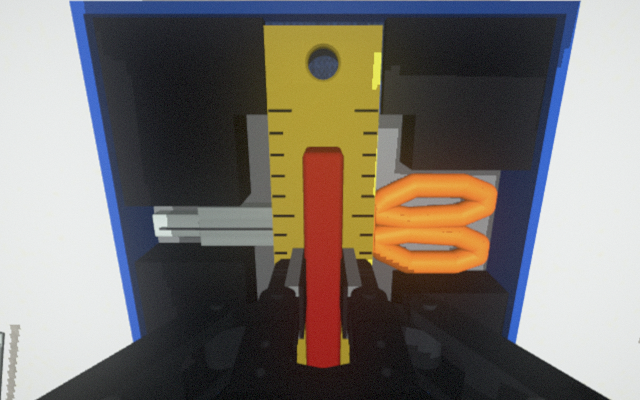

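View pics/s12z.png

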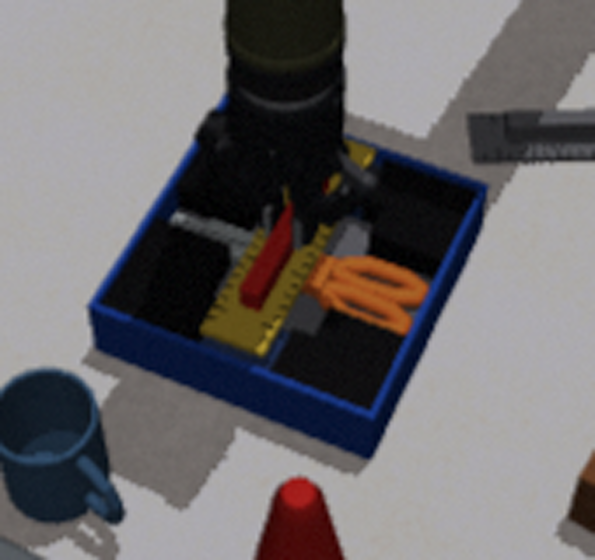

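Call:
{"method": "send_rows", "body": {
  "steps": [
    [[0, 0.009, 0.0005, -0.0003, 0], [0, 0.0165, 0.0005, -0.0003, 0], [0, 0.0165, 0.0005, -0.0003, 0]]
  ]
}}

```text
time: 16.77
ee_pos: [0.5716, 0.0042, 0.0592]
eef_rot: [-3.001, 1.565, -2.968]
contact_force: [-0.4, 0.4, -2.0]
width: 0.171
```

Run:
```python
from g import *
go((.5717,.0039,.057),91.9)
p=manip.capture('wrist'); save(p,'w13.png')
```

```text
P [571.6   4.2  59.2] yaw 91.9 x axis [-0.005 -0.001 -1.   ] t 16.77 w 0.171 q6 -0.02 F [-0.4  0.4 -2. ]
shift [ 0.0022 -0.0003  0.0001] turn -0.001 alt 3.141
```

View pics/w13.png

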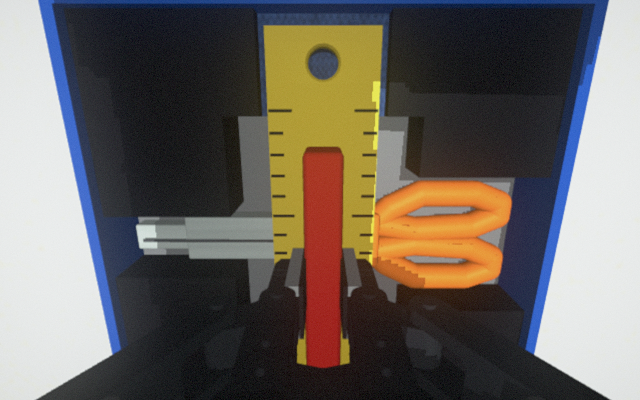

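The rule (cols 264–382) is centred in its recess (cols 258–390), with the hole showing blue foam beneath it. Lower, release and retreat.

Call:
{"method": "send_rows", "body": {
  "steps": [
    [[0, 0.0025, 0, 0, 0], [0, 0.0025, 0, 0, 0], [0.35, 0.0025, 0, 0, 0], [0.4, 0.0025, 0, 0, 0], [0.4, 0.0025, 0, 0, 0]]
  ]
}}

```text
time: 17.45
ee_pos: [0.5722, 0.0042, 0.0574]
eef_rot: [-2.952, 1.567, -2.92]
contact_force: [-0.1, -0.1, -0.3]
width: 0.397
```

Call:
{"method": "send_rows", "body": {
  "steps": [
    [[0.4, 0, 0, 0, 0], [0.4, -0.04, 0, 0, 0], [0.4, -0.1, 0, 0, 0], [0.4, -0.14, 0, 0, 0], [0.4, -0.14, 0, 0, 0]]
  ]
}}

```text
time: 18.08
ee_pos: [0.5755, 0.0043, 0.2015]
eef_rot: [-0.236, 1.566, -0.203]
contact_force: [1.0, 0.3, 0.5]
width: 0.395
```

Run:
```python
from g import *
go((.62,.29,.25),40)
p=manip.capture('wrist'); save(p,'w14.png')
cv2.imwrite('pics/w14z.png',cv2.resize(cv2.imread('pics/w14.png')[30:330,160:500],None,fx=2,fy=2,interpolation=cv2.INTER_CUBIC))
for t,z in [('rule_hole',.047),('tray_socket',.044)]:
    print(t,[(np.round(d['at'],1),np.round(ray(p,*d['at'],z)[:2]*1000,1).tolist(),round(d['confidence'],2)) for d in manip.mark_of(p,t)][:2])
```

```text
P [575.5   4.3 201.5] yaw 91.9 x axis [ 0.004 -0.001 -1.   ] t 18.07 w 0.395 q6 -0.02 F [1.  0.3 0.5]
shift [-0.0486  0.284   0.0539] turn 0.905 alt -2.236
rule_hole [(array([ 81.3, 323. ]), [484.1, 1.2], 0.79)]
tray_socket [(array([ 81.3, 323.2]), [483.9, 1.4], 0.72)]
```

View pics/w14z.png

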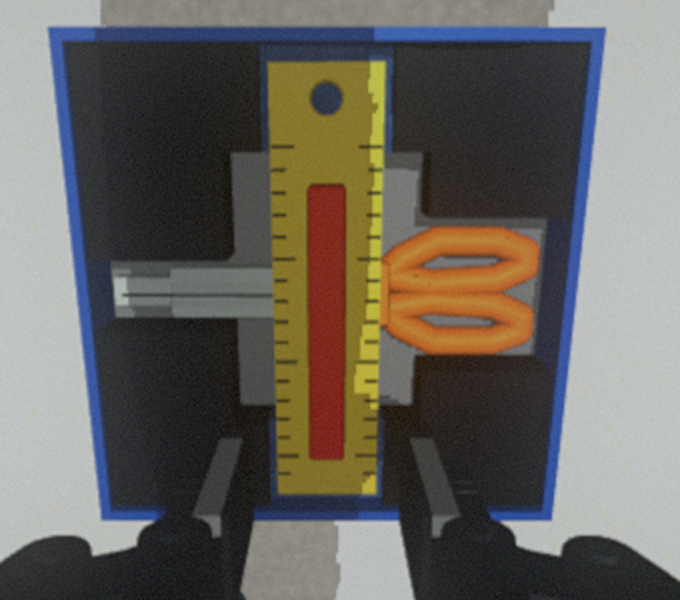

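Rule lies flat in its recess with its hole over the foam hole (crop px (326,98)). Now the awl, keeping the same tool yaw.

Call:
{"method": "send_rows", "body": {
  "steps": [
    [[0.7, -0.02, 0.06, 0.005, 0], [0.7, -0.04, 0.12, 0.01, 0], [0.7, -0.05, 0.18, 0.03, 0], [0.7, -0.05, 0.24, 0.04, 0], [0.7, -0.05, 0.284, 0.045, 0]]
  ]
}}

```text
time: 18.85
ee_pos: [0.6074, 0.292, 0.2432]
eef_rot: [-2.927, 1.561, -2.894]
contact_force: [-0.3, -0.5, 0.6]
width: 0.701
```

Call:
{"method": "send_rows", "body": {
  "steps": [
    [[0.7, 0, 0.01, 0.005, 0], [0.7, 0, 0.01, 0.005, 0], [0.7, 0, 0.01, 0.005, 0]]
  ]
}}

```text
time: 19.23
ee_pos: [0.6117, 0.3005, 0.2424]
eef_rot: [-2.84, 1.56, -2.808]
contact_force: [0.3, 0.7, -0.5]
width: 0.699
```

Run:
```python
from g import *
go((.62,.29,.25),92)
p=manip.capture('wrist'); save(p,'w15.png')
for t,z in [('awl_grip',.103),('awl',.018),('stand',0)]:
    print(t,[(np.round(d['at'],1),np.round(ray(p,*d['at'],z)[:2]*1000,1).tolist(),round(d['confidence'],2)) for d in manip.mark_of(p,t)][:2])
```

```text
P [611.7 300.5 242.4] yaw 91.9 x axis [-0.011 -0.004 -1.   ] t 19.23 w 0.699 q6 0.42 F [ 0.3  0.7 -0.5]
shift [-0.0076 -0.0107  0.0078] turn -0.003 alt 3.139
awl_grip [(array([206.7, 309.3]), [623.4, 288.5], 0.6), (array([124. ,  44.4]), [560.0, 68.2], 0.48)]
awl [(array([186.8, 314.3]), [624.5, 290.5], 0.8)]
stand [(array([181.4, 309.6]), [622.3, 284.4], 0.88)]
```

View pics/w15.png

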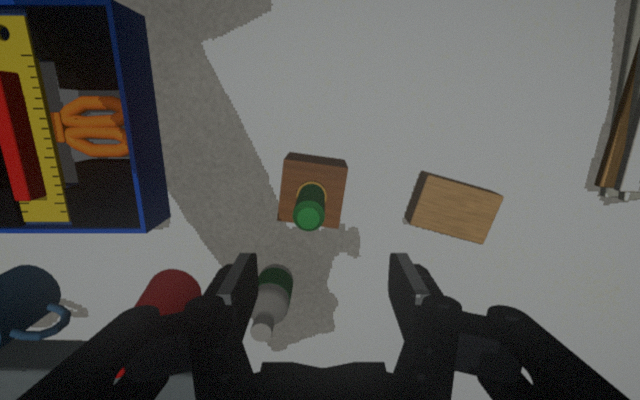

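Run:
```python
from g import *
a=cv2.imread('pics/w15.png')[140:345,240:370]; a=np.clip(a*1.6,0,255).astype('uint8'); cv2.imwrite('pics/w15z.png',cv2.resize(a,None,fx=2.9*1.5,fy=2.9,interpolation=cv2.INTER_CUBIC) if 0 else cv2.resize(a,None,fx=2.9,fy=2.9,interpolation=cv2.INTER_CUBIC))
p=manip.capture('wrist')
b=(280,345,170,240)
m=mask(p,(50,100,20),(80,255,255),b); ys,xs=np.nonzero(m);print(ys.min(),ys.max(),xs.min(),xs.max())
s=mask(p,(3,60,15),(20,255,255),(260,360,145,240)); c,_=cv2.findContours(s|m,cv2.RETR_EXTERNAL,cv2.CHAIN_APPROX_NONE)
print(cv2.boundingRect(max(c,key=cv2.contourArea)))
```

```text
187 228 293 323
(277, 152, 70, 77)
```

View pics/w15z.png

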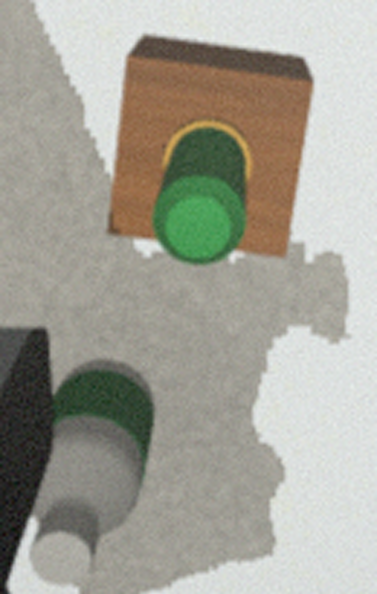

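Run:
```python
from g import *
p=manip.capture('wrist')
f=lambda X,Y,z:np.round(ray(p,140+Y/2.9-.3,240+X/2.9-.3,z)[:2]*1000,1)
C=[f(*c,.06) for c in ((130,57),(312,82),(288,256),(110,232))]
print(C,np.mean(C,0))
print('collar',f(207,164,.066),'collar L,R,T',f(163,164,.066),f(251,164,.066),f(207,120,.066),'dome',f(198,228,.137),'rim circ',f(199,218,.130))
print('oiler base',f(105,412,0.0),'oiler top',f(62,557,.110))
go((.6225,.289,.0845),92)
```

```text
[array([589.6, 262.4]), array([596. , 324.3]), array([659. , 319.1]), array([652.2, 255.5])] [624.2   290.325]
collar [624.4 289.5] collar L,R,T [625.  274.4] [623.9 304.5] [609.1 289.1] dome [624.1 289.6] rim circ [623.5 289.6]
oiler base [757. 245.] oiler top [750.1 245.8]
P [612.2 301.2 243.6] yaw 91.9 x axis [-0.009 -0.002 -1.   ] t 19.52 w 0.7 q6 0.42 F [-0.3  1.4  0.6]
shift [ 0.1591 -0.0123  0.0113] turn -0.002 alt 3.139
```

Call:
{"method": "send_rows", "body": {
  "steps": [
    [[0.7, 0.03, -0.0122, 0.0128, 0], [0.7, 0.07, -0.0122, 0.0128, 0], [0.7, 0.09, -0.0122, 0.0128, 0], [0.7, 0.09, -0.0122, 0.0128, 0]]
  ]
}}

```text
time: 20.02
ee_pos: [0.6233, 0.2882, 0.1517]
eef_rot: [-2.871, 1.558, -2.839]
contact_force: [-0.5, 0.7, 0.1]
width: 0.7
```

Run:
```python
from g import *
go((.624,.2897,.0845),91.9)
p=manip.capture('wrist'); save(p,'w16.png')
```

```text
P [623.3 288.2 151.7] yaw 91.8 x axis [-0.012 -0.004 -1.   ] t 20.02 w 0.7 q6 0.4 F [-0.5  0.7  0.1]
shift [0.0672 0.0017 0.0016] turn -0.001 alt 3.141
```

View pics/w16.png

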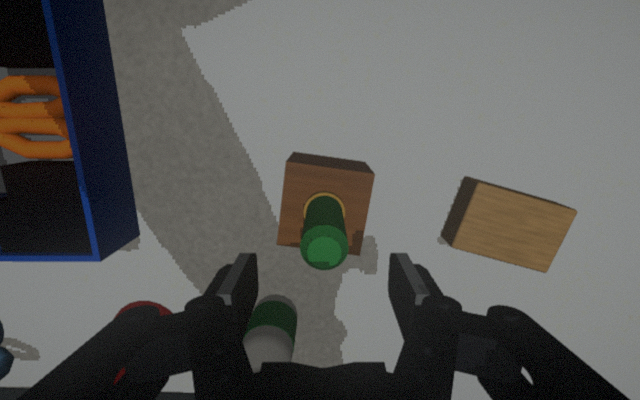

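Call:
{"method": "send_rows", "body": {
  "steps": [
    [[0.7, 0.03, 0.0017, 0.0016, 0], [0.7, 0.055, 0.0017, 0.0018, 0], [0.7, 0.067, 0.0017, 0.002, 0], [0.7, 0.067, 0.0017, 0.002, 0]]
  ]
}}

```text
time: 20.58
ee_pos: [0.6257, 0.2905, 0.0867]
eef_rot: [-2.911, 1.561, -2.878]
contact_force: [0.7, -0.5, 0.2]
width: 0.698
```

Call:
{"method": "send_rows", "body": {
  "steps": [
    [[0, 0, 0, 0, 0], [0, 0, 0, 0, 0], [0, 0, 0, 0, 0], [0, 0, 0, 0, 0], [0, 0, 0, 0, 0]]
  ]
}}

```text
time: 21.2
ee_pos: [0.6267, 0.2908, 0.0883]
eef_rot: [-2.95, 1.564, -2.918]
contact_force: [-0.4, -1.2, 5.3]
width: 0.29
```

Run:
```python
from g import *
go((.624,.2897,.2),91.9)
p=manip.capture('wrist'); save(p,'w17.png')
```

```text
P [626.7 290.8  88.3] yaw 91.8 x axis [-0.007 -0.002 -1.   ] t 21.2 w 0.29 q6 0.4 F [-0.4 -1.2  5.3]
shift [-0.1117 -0.0011 -0.0035] turn -0.001 alt 3.141
```

View pics/w17.png

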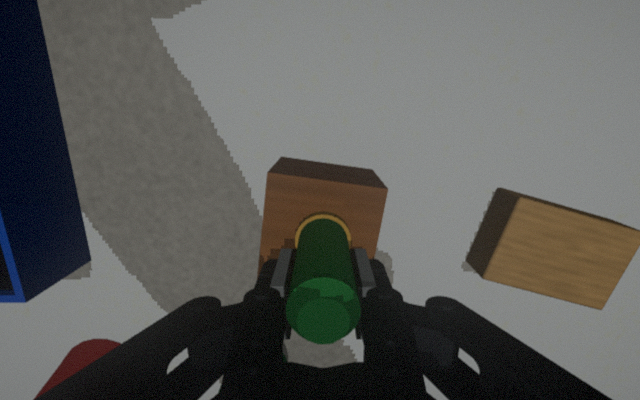

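Call:
{"method": "send_rows", "body": {
  "steps": [
    [[0, -0.01, 0, 0, 0], [0, -0.05, 0, -0.0004, 0], [0, -0.1, 0, -0.0008, 0], [0, -0.13, 0, -0.001, 0], [0, -0.13, 0, -0.001, 0]]
  ]
}}

```text
time: 21.88
ee_pos: [0.6281, 0.2918, 0.2218]
eef_rot: [2.391, 1.569, 2.423]
contact_force: [1.2, -0.3, -1.8]
width: 0.29
```

Run:
```python
from g import *
go((.486,.001,.215),91.9)
p=manip.capture('wrist'); save(p,'w18.png')
p=manip.capture('scene'); save(p,'s18.png')
cv2.imwrite('pics/s18z.png',cv2.resize(cv2.imread('pics/s18.png')[100:320,280:500],None,fx=2.7,fy=2.7,interpolation=cv2.INTER_CUBIC))
```

```text
P [628.1 291.8 221.8] yaw 91.8 x axis [-0.001  0.001 -1.   ] t 21.88 w 0.29 q6 0.4 F [ 1.2 -0.3 -1.8]
shift [ 0.0066 -0.2861 -0.1514] turn -0.001 alt 3.141
```

View pics/w18.png

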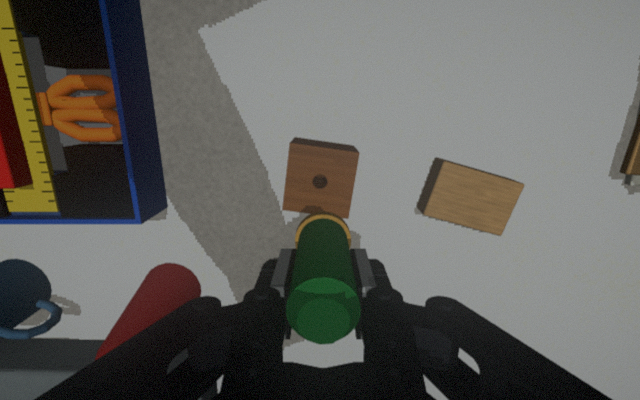

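View pics/s18z.png

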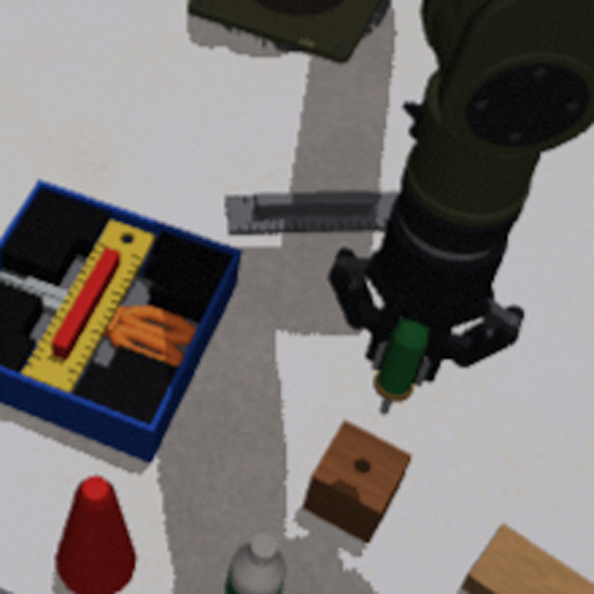

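Run:
```python
from g import *
p=manip.capture('wrist'); P,R,s=tool()
pr=lambda r,c,z:np.round(ray(p,r,c,z)[:2]*1000,1)
print('stand hole',pr(181.5,320.5,.06))
dz=P[2]-.0883
a=cv2.imread('pics/w18.png')[200:350,270:380]; cv2.imwrite('pics/w18z.png',cv2.resize(np.clip(a*1.7,0,255).astype('uint8'),None,fx=4,fy=4,interpolation=cv2.INTER_CUBIC))
b=(280,370,205,350)
m=mask(p,(50,100,15),(80,255,255),b); 
for r in (230,240,250,280,300,310,320,330): 
    xs=np.nonzero(m[r])[0]; print(r,xs.min(),xs.max(),(xs.min()+xs.max())/2)
print('dome',pr(303,323,.137+dz), 'collar front edge',pr(215,323,.066+dz),P)
```

```text
stand hole [619.1 288.3]
230 305 333 319.0
240 300 337 318.5
250 297 346 321.5
280 291 352 321.5
300 287 358 322.5
310 286 361 323.5
320 288 358 323.0
330 289 350 319.5
dome [615.7 290.8] collar front edge [608.4 290.4] [0.62570176 0.29059134 0.21654852]
```

View pics/w18z.png

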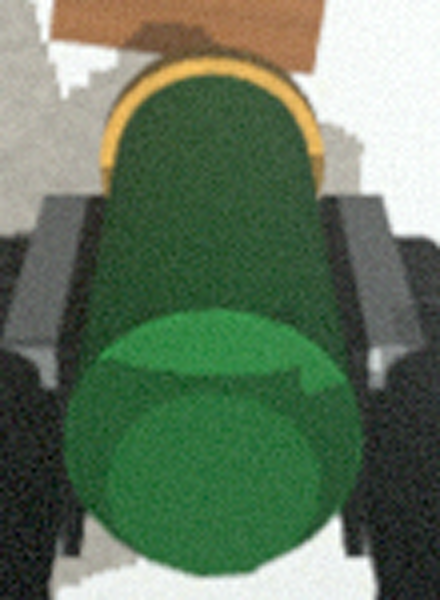

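Run:
```python
from g import *
P,R,s=tool()
p=manip.capture('wrist'); save(p,'w19.png'); P2=tool()[0]
print(P,P2)
dz=P[2]-.0883
pr=lambda r,c,z:np.round(ray(p,r,c,z)[:2]*1000,1)
g=cv2.cvtColor(p['color'],cv2.COLOR_RGB2GRAY)[165:205,300:340]
mm=(g<np.percentile(g,12)).astype('uint8'); n,l,st,ce=cv2.connectedComponentsWithStats(mm); i=1+np.argmax(st[1:,4]); print('holepx',ce[i]+[300,165],st[i])
c=ce[i]+[300,165]; print('stand hole',pr(c[1],c[0],.0595))
print('dome disc',pr(321.2,323.1,.137+dz),'outer',pr(310,323.2,.129+dz),'collar c',pr(241,323,.066+dz))
```

```text
[0.62570176 0.29059134 0.21654852] [0.62547766 0.29047135 0.21607675]
holepx [321.21354167 186.53125   ] [ 13  14  17  16 192]
stand hole [622.9 288.7]
dome disc [621.3 290.8] outer [622.4 290.9] collar c [622.  290.6]
```

View pics/w19.png

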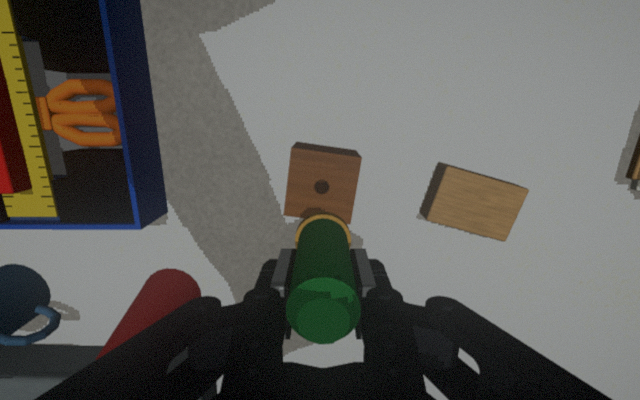

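Run:
```python
from g import *
go((.4862,.001,.2),91.9)
```

```text
P [625.5 290.5 216.1] yaw 91.8 x axis [-0.011 -0.003 -1.   ] t 22.07 w 0.292 q6 0.4 F [ 0.5  0.6 -1.5]
shift [ 0.0184 -0.2848 -0.1483] turn -0.001 alt 3.141
```

Call:
{"method": "send_rows", "body": {
  "steps": [
    [[0, 0.005, -0.05, -0.026, 0], [0, 0.01, -0.105, -0.054, 0], [0, 0.015, -0.16, -0.083, 0], [0, 0.018, -0.215, -0.112, 0], [0, 0.018, -0.265, -0.138, 0]]
  ]
}}

```text
time: 22.7
ee_pos: [0.4931, 0.0193, 0.1984]
eef_rot: [-2.924, 1.556, -2.892]
contact_force: [-0.1, -0.2, -0.5]
width: 0.289
```

Run:
```python
from g import *
go((.4862,.001,.19),91.9)
```

```text
P [493.1  19.3 198.4] yaw 91.8 x axis [-0.014 -0.004 -1.   ] t 22.7 w 0.289 q6 0.01 F [-0.1 -0.2 -0.5]
shift [ 0.0086 -0.0181 -0.0074] turn -0.001 alt 3.141
```

Call:
{"method": "send_rows", "body": {
  "steps": [
    [[0, 0.0086, -0.018, -0.0074, 0], [0, 0.0086, -0.018, -0.0074, 0], [0, 0.0086, -0.018, -0.0074, 0], [0, 0.0086, -0.018, -0.0074, 0]]
  ]
}}

```text
time: 23.2
ee_pos: [0.4868, 0.002, 0.1899]
eef_rot: [-2.94, 1.556, -2.906]
contact_force: [-0.1, 0.2, -0.8]
width: 0.289
```

```bash
cat > aw.py <<'E'
from g import *
def look(name):
    manip.capture('top') if 0 else None
    P,R,s=tool(); p=manip.capture('wrist'); save(p,name); P2,R,s=tool()
    print('P',np.round(P*1000,1),np.round(P2*1000,1),'xax',np.round(R[:,0],3),'F',np.round(s['contact_force'],1))
    return p,P
E
python3 - <<'E'
from aw import *
go((.4862,.001,.19),91.9)
p,P=look('w20.png')
for t,z in [('rule_hole',.05),('tray_socket',.05)]:
    print(t,[(np.round(d['at'],1),np.round(ray(p,*d['at'],z)[:2]*1000,1).tolist(),round(d['confidence'],2)) for d in manip.mark_of(p,t)][:2])
E
```

```text
P [486.8   2.  189.9] yaw 91.9 x axis [-0.014 -0.003 -1.   ] t 23.2 w 0.289 q6 -0.03 F [-0.1  0.2 -0.8]
shift [-0.0001 -0.001  -0.0007] turn 0.0 alt -3.141
P [486.8   2.  189.9] [486.8   2.  190. ] xax [-0.014 -0.003 -1.   ] F [ 0.7 -0.5 -1.3]
rule_hole [(array([188. , 322.3]), [480.8, 1.0], 0.89)]
tray_socket []
```

View pics/w20.png

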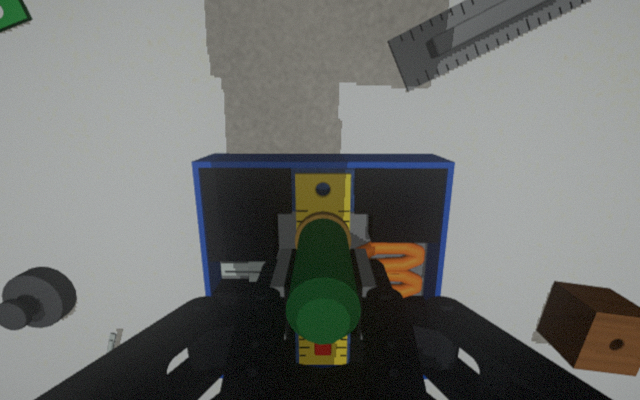

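Run:
```python
from g import *
go((.4852,.001,.132),91.9)
```

```text
P [486.6   1.8 190. ] yaw 91.9 x axis [-0.014 -0.004 -1.   ] t 23.35 w 0.285 q6 -0.03 F [-0.3 -0.6 -0.5]
shift [ 0.058  -0.0006 -0.0006] turn 0.0 alt -3.141
```

Call:
{"method": "send_rows", "body": {
  "steps": [
    [[0, 0.03, -0.0006, -0.0006, 0], [0, 0.055, -0.0006, -0.0006, 0], [0, 0.058, -0.0006, -0.0006, 0], [0, 0.058, -0.0006, -0.0006, 0]]
  ]
}}

```text
time: 23.85
ee_pos: [0.4857, 0.0012, 0.1325]
eef_rot: [-2.915, 1.557, -2.881]
contact_force: [0.5, -0.4, -0.4]
width: 0.292
```

Run:
```python
from aw import *
p,P=look('w21.png')
q=manip.capture('scene'); save(q,'s21.png')
cv2.imwrite('pics/s21z.png',cv2.resize(cv2.imread('pics/s21.png')[120:260,250:390],None,fx=4.2,fy=4.2,interpolation=cv2.INTER_CUBIC))
cv2.imwrite('pics/w21z.png',cv2.resize(cv2.imread('pics/w21.png')[120:350,220:430],None,fx=2.6,fy=2.6,interpolation=cv2.INTER_CUBIC))
```

```text
P [485.7   1.2 132.5] [486.1   1.1 132.9] xax [-0.012 -0.004 -1.   ] F [-0.2  0.  -1.3]
```

View pics/w21z.png

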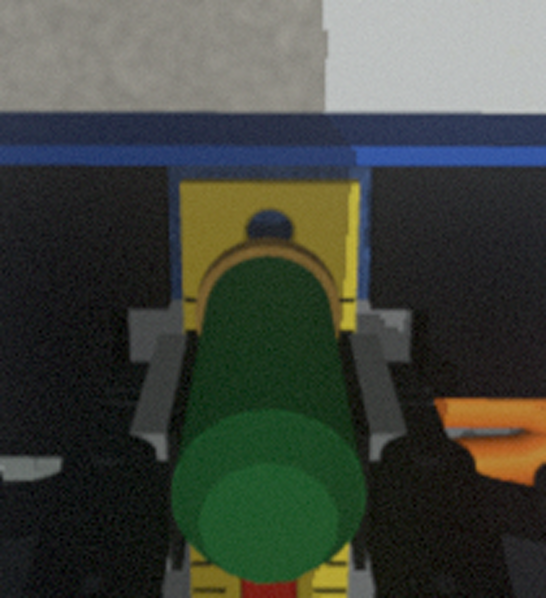

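View pics/s21z.png

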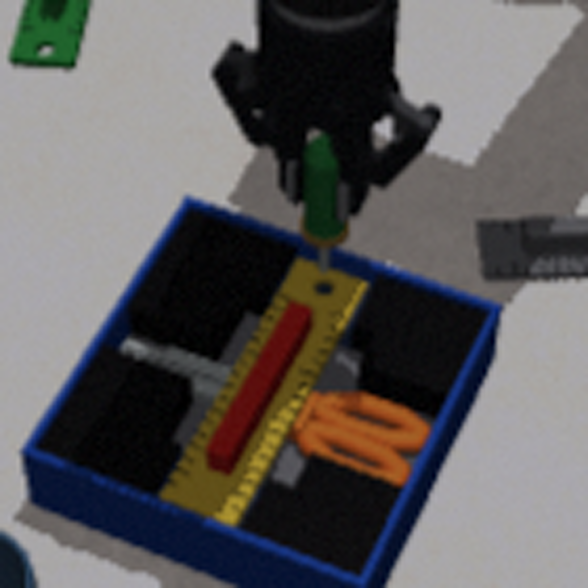

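Run:
```python
from aw import *
q=manip.capture('scene')
h=(.4815,.001); 
a=proj(q,[*h,.050]);b=proj(q,[*h,.132-.0703])
print(a,b,b-a,'J x',proj(q,[h[0]+.01,h[1],.05])-a,'J y',proj(q,[h[0],h[1]+.01,.05])-a)
print('obs hole',250+324/4.2-.4,120+288/4.2-.4)
# stand check of hole by scene ray
print(ray(q,120+288/4.2-.4,250+324/4.2-.4,.05), ray(q,120+268/4.2-.4,250+323/4.2-.4,.062))
p=manip.capture('wrist'); print('w hole left/right edge, top',[np.round(ray(p,120+y/2.6-.3,220+x/2.6-.3,.05)[:2]*1000,1) for x,y in ((246,230),(294,230),(270,209))], 'collar axis y',[np.round(ray(p,120+y/2.6-.3,220+x/2.6-.3,.108)[:2]*1000,1) for x,y in ((198,300),(342,300),(269,239))])
go((.4852,.001,.132),91.9)
```

```text
[326.64192481 187.64250993] [326.71386907 184.87030124] [ 0.07194427 -2.7722087 ] J x [-1.64594627  2.66141028] J y [3.41274187 1.31967891]
obs hole 326.74285714285713 188.17142857142855
[0.48299106 0.00201353 0.05      ] [ 0.47751665 -0.00153219  0.062     ]
w hole left/right edge, top [array([482.5,  -5.3]), array([482. ,   7.8]), array([476.3,   1.1])] collar axis y [array([480.9, -13.6]), array([479.8,  16.2]), array([467.2,   0.6])]
P [486.2   1.  133.1] yaw 91.9 x axis [-0.012 -0.004 -1.   ] t 24.05 w 0.286 q6 -0.03 F [ 0.3  0.  -1.3]
shift [ 0.0011 -0.     -0.001 ] turn 0.0 alt -3.141
```

Call:
{"method": "send_rows", "body": {
  "steps": [
    [[0, 0.007, 0, -0.0005, 0], [0, 0.013, 0, -0.0005, 0], [0, 0.02, 0, -0.0005, 0], [0, 0.02, 0, -0.0005, 0]]
  ]
}}

```text
time: 24.55
ee_pos: [0.4847, 0.0009, 0.1122]
eef_rot: [-2.924, 1.557, -2.89]
contact_force: [-1.1, -1.4, -1.7]
width: 0.287
```

Run:
```python
from aw import *
go((.4856,.001,.082),91.9)
q=manip.capture('scene'); save(q,'s22.png')
cv2.imwrite('pics/s22z.png',cv2.resize(cv2.imread('pics/s22.png')[120:260,250:390],None,fx=4.2,fy=4.2,interpolation=cv2.INTER_CUBIC))
```

```text
P [484.7   0.9 112.2] yaw 91.9 x axis [-0.014 -0.004 -1.   ] t 24.55 w 0.287 q6 -0.03 F [-1.1 -1.4 -1.7]
shift [0.0302 0.0001 0.0014] turn 0.0 alt -3.141
```

View pics/s22z.png

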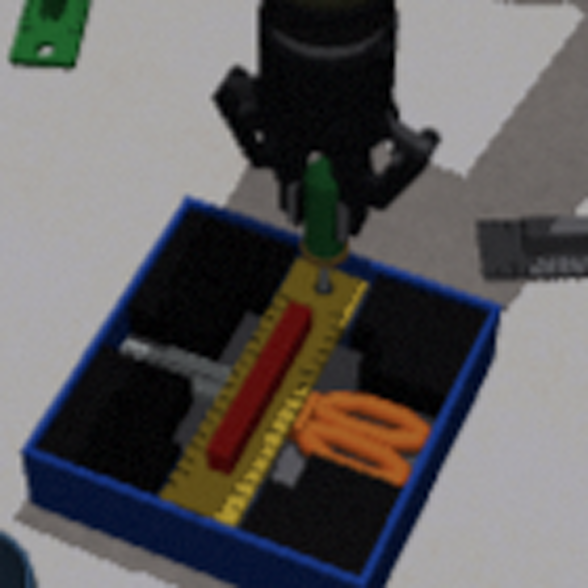

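The blade tip is inside the rule's hole (crop px (324,285)). Continuing down.

Call:
{"method": "send_rows", "body": {
  "steps": [
    [[0, 0.008, 0, 0.0012, 0], [0, 0.016, 0, 0.0013, 0], [0, 0.024, 0, 0.0014, 0], [0, 0.03, 0, 0.0014, 0], [0, 0.03, 0, 0.0014, 0]]
  ]
}}

```text
time: 25.22
ee_pos: [0.4854, 0.0009, 0.0819]
eef_rot: [-2.931, 1.556, -2.897]
contact_force: [-0.4, 0.8, -1.4]
width: 0.291
```

Run:
```python
from aw import *
go((.4858,.001,.0783),91.9)
p,P=look('w23.png')
```

```text
P [485.4   0.9  81.9] yaw 91.9 x axis [-0.014 -0.004 -1.   ] t 25.23 w 0.291 q6 -0.03 F [-0.4  0.8 -1.4]
shift [0.0036 0.0001 0.0004] turn 0.0 alt -3.141
P [485.4   0.9  81.9] [485.8   0.9  82.3] xax [-0.014 -0.004 -1.   ] F [-0.  -0.5 -0.3]
```

View pics/w23.png

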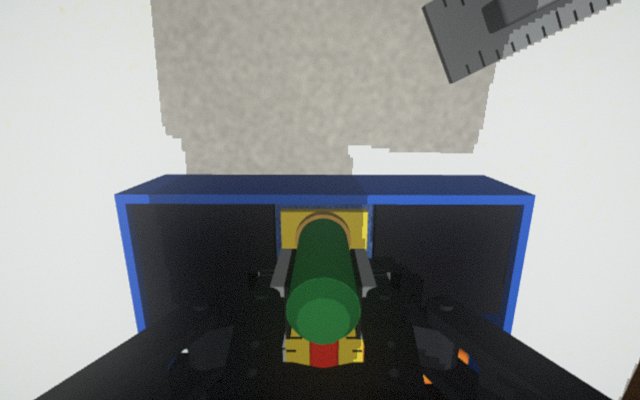

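Call:
{"method": "send_rows", "body": {
  "steps": [
    [[0, 0.002, 0, 0.0002, 0], [0, 0.004, 0, 0.0002, 0], [0, 0.004, 0, 0.0002, 0]]
  ]
}}

```text
time: 25.65
ee_pos: [0.4861, 0.0009, 0.0784]
eef_rot: [-2.915, 1.557, -2.881]
contact_force: [0.5, -0.5, -1.5]
width: 0.291
```

Run:
```python
from aw import *
go((.4858,.001,.0783),91.9)
q=manip.capture('scene'); save(q,'s24.png')
cv2.imwrite('pics/s24z.png',cv2.resize(cv2.imread('pics/s24.png')[120:260,250:390],None,fx=4.2,fy=4.2,interpolation=cv2.INTER_CUBIC))
```

```text
P [486.1   0.9  78.4] yaw 91.9 x axis [-0.013 -0.004 -1.   ] t 25.65 w 0.291 q6 -0.03 F [ 0.5 -0.5 -1.5]
shift [ 0.0001  0.0001 -0.0003] turn 0.0 alt -3.141
```

View pics/s24z.png

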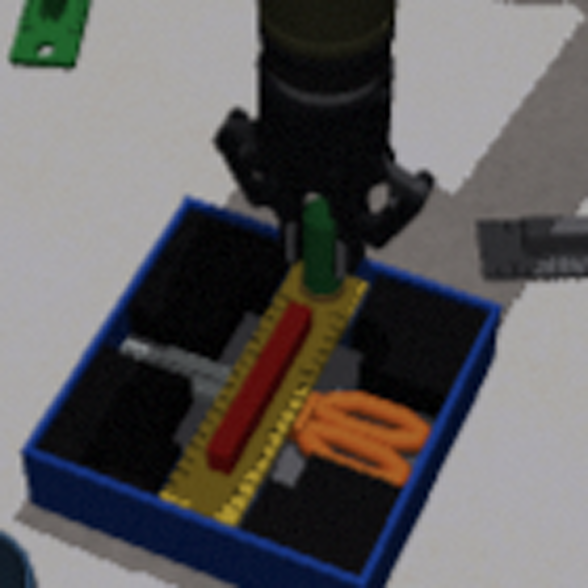

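Call:
{"method": "send_rows", "body": {
  "steps": [
    [[0, 0.001, 0, 0, 0], [0, 0.002, 0, 0, 0], [0, 0.002, 0, 0, 0]]
  ]
}}

```text
time: 26.08
ee_pos: [0.4861, 0.0008, 0.0782]
eef_rot: [-2.893, 1.558, -2.86]
contact_force: [-4.2, 0.3, 13.6]
width: 0.286
```

The collar is seated (13.6 N upwards). Release slowly and retreat straight up.

Call:
{"method": "send_rows", "body": {
  "steps": [
    [[0, -0.001, 0, 0, 0], [0.4, -0.001, 0, 0, 0], [0.6, -0.001, 0, 0, 0], [0.6, -0.001, 0, 0, 0], [0.6, -0.001, 0, 0, 0]]
  ]
}}

```text
time: 26.7
ee_pos: [0.486, 0.0008, 0.079]
eef_rot: [-2.903, 1.558, -2.869]
contact_force: [-0.1, 0.1, -0.4]
width: 0.601
```

Call:
{"method": "send_rows", "body": {
  "steps": [
    [[0.6, 0, 0, 0, 0], [0.6, -0.03, 0, -0.0004, 0], [0.6, -0.08, 0, -0.001, 0], [0.6, -0.13, 0, -0.002, 0], [0.6, -0.16, 0, -0.002, 0]]
  ]
}}

```text
time: 27.32
ee_pos: [0.487, 0.0014, 0.2417]
eef_rot: [-2.813, 1.561, -2.78]
contact_force: [0.4, 0.2, -1.2]
width: 0.598
```

Call:
{"method": "send_rows", "body": {
  "steps": [
    [[0.6, 0, 0, 0.01, 0], [0.6, 0, 0, 0.01, 0], [0.6, 0, 0, 0.01, 0]]
  ]
}}

```text
time: 27.7
ee_pos: [0.4959, 0.0017, 0.2398]
eef_rot: [-2.908, 1.557, -2.875]
contact_force: [0.3, -0.4, -0.7]
width: 0.598
```

Run:
```python
from aw import *
p,P=look('w25.png')
q=manip.capture('scene'); save(q,'s25.png'); t=manip.capture('top'); save(t,'t25.png')
a=cv2.resize(cv2.imread('pics/s25.png')[140:290,240:390],None,fx=2.6,fy=2.6,interpolation=cv2.INTER_CUBIC)
b=cv2.resize(cv2.imread('pics/t25.png')[115:265,240:390],None,fx=2.6,fy=2.6,interpolation=cv2.INTER_CUBIC)
cv2.imwrite('pics/c25.png',np.hstack([a,b]))
```

```text
P [495.9   1.7 239.8] [495.8   1.7 239.9] xax [-0.013 -0.004 -1.   ] F [-0.2  0.2 -1. ]
```

View pics/w25.png

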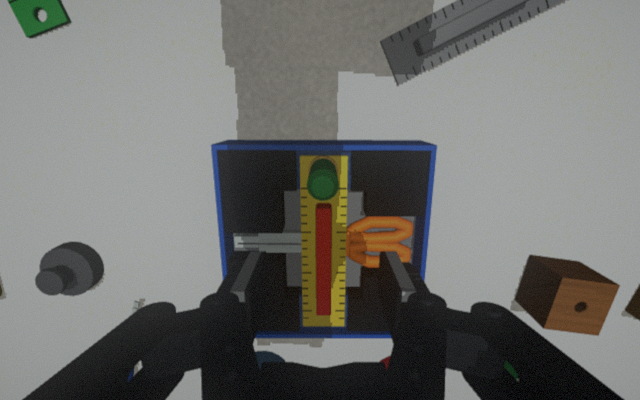

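View pics/c25.png

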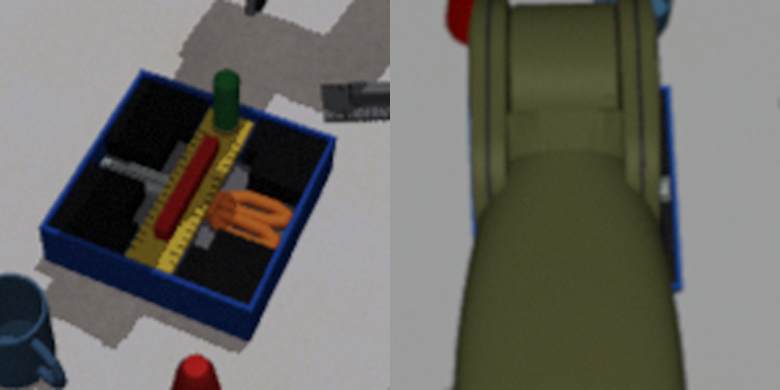

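View pics/t25.png

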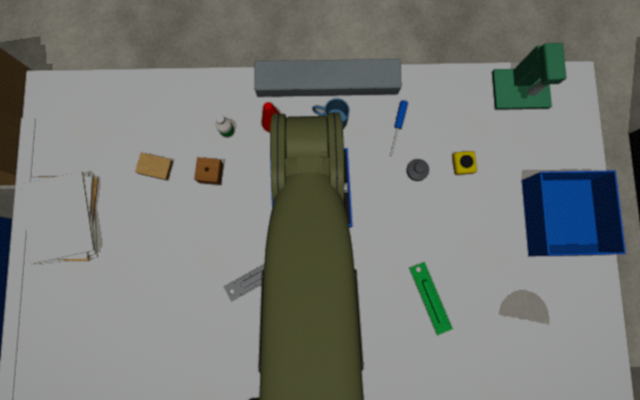

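Run:
```python
from aw import *
p,P=look('w26.png')
b=(285,365,145,340)
m=mask(p,(18,90,40),(35,255,255),b)|mask(p,(0,120,40),(10,255,255),b)|mask(p,(45,100,20),(80,255,255),b)
print('rule',rect(p,m,.050))
g=mask(p,(45,100,20),(80,255,255),(295,350,145,205)); ys,xs=np.nonzero(g);print(ys.min(),ys.max(),xs.min(),xs.max())
print('dome top',ray(p,189,323,.127)*1000)
cv2.imwrite('pics/w26z.png',cv2.resize(cv2.imread('pics/w26.png')[135:265,215:435],None,fx=3.6,fy=3.6,interpolation=cv2.INTER_CUBIC))
```

```text
P [496.1   1.7 240.4] [496.2   1.7 240.6] xax [-0.011 -0.004 -1.   ] F [ 0.3 -0.3  0.1]
rule ((566.00146484375, 4.004194259643555), (195.92254638671875, 48.67897415161133), 2.166522264480591)
159 199 295 338
dome top [485.07353767   1.15373467 127.        ]
```

View pics/w26z.png

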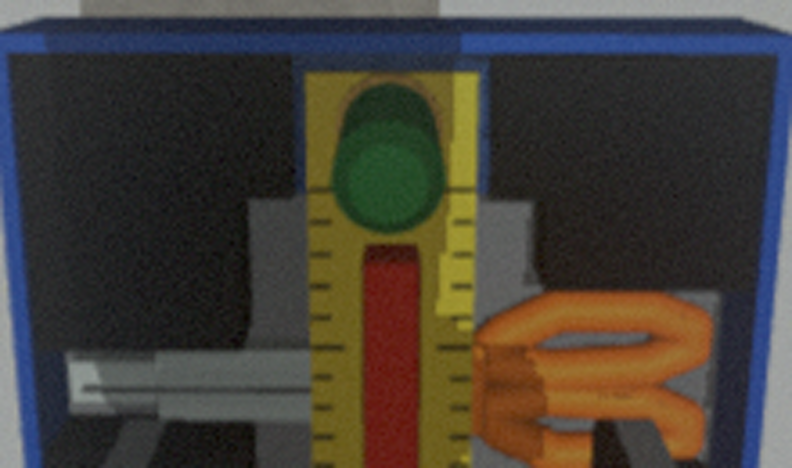

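```bash
python3 -c "
from station import manip
print(manip.finish_job())"
```

```text
the job is handed in; nothing more can be done
None
```

The job is handed in: the shears, the rule and the awl are packed in that order, after about 28 s of the 72 s allowed.

**Last checks:**
- **Shears:** they lie flat in the lower pocket with the tip in the blade channel. After release, the wrist camera put them within about 3 mm of the seat.
- **Rule:** measured at (566.0, 4.0) mm against the tray centre at (566.0, 3.7) mm, and turned 2.2° against the tray's 1.9°.
- **Awl:** the collar met the rule with a 13.6 N push. It looks upright in the last wrist and scene pictures, and its dome is within about 3 mm of the rule's hole.
- **Release and bystanders:** the gripper is open and clear above the tray. In the last pictures the bystanders look where they were at the start; I judged this by eye and did not measure it.

**Disagreements:**
- The top camera put the tray 2–3 mm away from where the wrist camera did. I used the wrist camera, which gave the same tray position from two different tool angles.
- Before insertion, the scene camera showed the awl tip about 2 pixels higher than I expected. I put this down to the fine point, and the blade entered the hole cleanly.

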